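# Build up a wax-casting mould round its slim core

### The arm

A 6-joint arm with a two-finger parallel gripper is mounted at the origin on the work surface; the furniture and walls round the work are solid. World frame = base frame: x ahead of the robot, y to its left, z up, the work surface at z = 0. Lengths are in m, angles in rad, forces in N, time in s.
With the tool pointing down it reaches from about 0.3 to 0.775 m from the base axis. Payload 14.6 kg.
Tool frame: the origin (TCP) lies on the centre line of the jaws, within the pads' length; the fingertips stand 19 mm ahead of it and the grasp point (between the pads) is the TCP (ctrl.tip_reach is the distance from the TCP to the fingertips, in m); x points along the fingers, y is the direction in which the jaws open and shut, and the axes are right-handed (so a half turn about x gives the same grasp; the last joint's range is limited). The gripper opens to 94 mm and grips with 3 to 60 N. Pads are 16 mm wide; open, the fingers measure 119 mm over their backs; the gripper's body (75 mm by 177 mm) begins 78 mm behind the grasp point.
Start: joints at [-1.297, 0.3, 1.521, -0, 1.321, -0.067], TCP at [0.184, -0.518, 0.224] pointing down, gripper open.
Joint ranges: [-3.03, 3.03], [-0.79, 2.21], [0.23, 2.52], [-1.04, 4.18], [0, 3.07], [-2.55, 2.55]. Speed limits (rad/s): [2.22, 2.22, 2.57, 3.14, 3.14, 3.14].

### API

Orientations are given as [roll, pitch, yaw] about the fixed x, y, z axes, in that order (R = Rz(yaw) Ry(pitch) Rx(roll)).
In Python, from station import ctrl, optics, models gives the robot as it stands. The module is installed in compiled form; this text tells all that it offers.
- The arm moves only by the tool arm_command, never from a script. Its argument "deltas" is a list of rows, each an object with "translation": the shift along the tool's x, y, z in units of 25 mm (1.0 is 25 mm), a list of three; "turn": the turn, a rotation vector about the tool's x, y, z in units of 5 degrees (1.0 is 5 degrees), a list of three. In form: [{"translation": [x, y, z], "turn": [rx, ry, rz]}, ...]. A call has 1 to 12 rows; each row is the pose to reach, as a shift and turn from the pose commanded when the call began, along the tool's axes at that moment; what a row does not reach only later rows make up. A row lasts 1/12 s, in which the tool goes at most 41.7 mm and 7.16 degrees, less where a joint would pass 70% of its speed; a pose out of reach is approached as far as the arm can. A call with a gripper value outside its range is refused whole. "gripper" is the finger opening in mm, from 0 to 94, set as the call begins (left out, the last holds). The fingers move at their own pace and stop on an object; "force" is the grip in N (left out, the last holds). Time passes only in rows, so rows that repeat a pose let the fingers close. It gives the time, the measured TCP pose, the force and the opening at its end, in the units of the state.
- ctrl.get_obs(): the state, without advancing time (a new reading comes with each control period).
- optics.camera(name): name is "side" or "top" or "wrist"; returns the picture (384x512x3 uint8, red, green, blue); there is no depth.
- optics.get_calibration(name): a dict with "K" (3x3 intrinsics, pixels), "k1" (the pictures are not rectified: a ray, as slopes to the right and down, at radius r is drawn at 1 + k1 r^2 times it, then the intrinsics apply), "origin" and "orientation" of the camera in the world. Camera axes: x right, y down, z forward; pixel columns grow to the right and rows downward; lengths in m; the calibration is good to about 2 mm. A picture is of the moment at which its call begins: read the wrist's pose just before it. get_calibration takes no time and is no camera call; for the wrist camera it gives the pose at the moment of the call.
- ctrl.hand_in(): hands the job in, once; it reports no verdict.
Trained networks look in the newest picture that a camera, given by its name, has taken for a name from the list of things; names that differ only in an ending like _2 or _b are one class to them, and where a whole thing is asked for, a point or a joint stands for the part that bears it (a point fixed in the world has none). Each returns a list of dicts, best first, with "score" (0 to 1); they miss things now and then, are a little off and sometimes report something else, mostly with a low value. They report only what shows in the picture. A call takes as long as a camera call. They do not tell look-alikes from the thing itself.
- models.look_for(target, camera): "box" ([left, top, right, bottom] in pixels, round what is visible of it).
- models.cut_out(target, camera): "pixels" (384x512 bool, what is visible of it) and "box" ([left, top, right, bottom] in pixels, round what is visible of it).
- models.mark_of(target, camera): "at" ([column, row] in pixels: a listed point, or the origin of a listed thing).
The state is a dict: "time_s": time; "qpos": joint angles; "joint_vel": joint speeds; "tau": joint torques, N m; "ee_pos": TCP position; "eef_rot": TCP orientation; "force": force on the tool from outside, world axes, zero at the start; "moment": the same for the moment, N m; "grip_width": finger opening in m.
Only numpy, scipy, OpenCV 4.12 (cv2) and the standard library are available. Lean on these libraries where they do the work, as an engineer would, in place of code of your own. Each camera call takes 0.05 s, during which the arm holds its last target.

### The job

Set up the small wax mould for a thick-walled candle sleeve: stand the aluminium tube over the round boss of the base plate, drop the slim core down inside it onto the dowel, fit the centring bridge on the tube's rim with the core's stem up through its hub, and last put the dark steel hold-down weight over the stem so that nothing floats when the wax goes in. Do it in that order, each part fully home before the next; the fat core is not wanted, so leave it and the amber jars standing where they are.

Things in the scene. Friction and masses are not known exactly. Their poses are not given: they have to be found in the camera images.
- base_plate: Fixed square aluminium mould base, 100 x 100 mm, flat top 12 mm above the table, small screws and a bubble level in its corners. In its middle a round boss, 51 mm across, bevelled, rises 6 mm (to 18 mm); on it a pointed steel dowel, 10 mm across, rises another 10 mm (to 28 mm). Origin: centre of the underside, z up through boss and dowel.
- tube: Loose aluminium tube, open at both ends, standing: 61 mm outside (62 over two low beads, 4 to 8 and 70 to 74 mm up), 54 mm inside, 78 mm tall, ends alike. Origin: centre of its lower end, z along its axis. Home: over the boss, standing on the plate's flat top, origin 12 mm above the base plate's origin.
- slim_core: Loose slim core, upright: white plastic cylinder 24 mm across, 66 mm tall, and on it a steel stem 14 mm across, 47 mm long, top 5 mm tapered (113 mm in all). Grip the stem. A hole in its underside, 13.2 mm wide, 14 mm deep, takes the dowel. Origin: centre of underside, z up. Home: on the boss in the tube, origin 18 mm above the base plate's origin; stem top then 41 mm above the tube's rim.
- fat_core: Loose fat core, not to be used: like the slim core, with the same stem and height, but its white body is 38 mm across. Stands upright. Origin: centre of the underside.
- bridge: Loose aluminium centring bridge, a flat wheel: rim 64 mm across, 12 mm thick; three spokes with pouring gaps; hub 32 mm across, hole 18.6 mm. Under the rim a spigot ring, 49 mm across, 8 mm deep. Lies spigot down, rim 8 to 20 mm above the table. Origin: centre of the spigot's lower edge, z up. Home: spigot in the tube, rim on its rim, origin 82 mm above the base plate's origin, top at 102 mm.
- weight: Loose dark steel weight: a thick ring 32 mm across (33 over two slight bands) and 26 mm tall with an 18 mm hole, standing flat, about 0.12 kg. Origin: centre of the underside, z up. Home: around the stem, flat on the bridge's hub, origin 102 mm above the base plate's origin; the stem then shows 3 mm above it.
- jar_a: Bystander among the parts: loose amber glass jar with a black lid, 68 mm across, 78 mm tall. Origin: centre of the underside.
- jar_b: Bystander: a second loose jar like it, 68 mm across, 78 mm tall. Origin: centre of the underside.
Things that resemble listed ones, but are neither listed nor needed, are in the scene too. Leave any pink look-alike of the slim_core alone.

How it is judged:
On the way, in this order (a step that is already met when the one before it is completed fails the run):
1. the tube stands fully down over the boss of the base plate, let go (z of tube in the frame of base_plate between 0.009 and 0.015 m and horizontal distance between tube and base_plate below 0.005 m and angle between tube's own z axis and vertical below 0.05 rad and contact force between the fingers and tube below 0.3 N), for 0.2 s.
2. the slim core stands inside the tube, fully down on the dowel, let go (z of tube in the frame of base_plate between 0.009 and 0.015 m and horizontal distance between each of tube, slim_core and base_plate below 0.005 m and angle between tube's own z axis and vertical below 0.05 rad and z of slim_core in the frame of base_plate between 0.015 and 0.021 m and angle between slim_core's own z axis and vertical below 0.06 rad and contact force between the fingers and slim_core below 0.3 N), for 0.2 s.
3. the bridge sits fully down on the tube's rim with the stem through its hub, let go (z of tube in the frame of base_plate between 0.009 and 0.015 m and horizontal distance between each of tube, slim_core and base_plate below 0.005 m and angle between each of tube, bridge's own z axis and vertical below 0.05 rad and z of slim_core in the frame of base_plate between 0.015 and 0.021 m and angle between slim_core's own z axis and vertical below 0.06 rad and z of bridge in the frame of base_plate between 0.079 and 0.085 m and horizontal distance between bridge and base_plate below 0.006 m and contact force between the fingers and bridge below 0.3 N), for 0.2 s.
4. the weight rests on the bridge's hub around the stem, let go (z of tube in the frame of base_plate between 0.009 and 0.015 m and horizontal distance between each of tube, slim_core and base_plate below 0.005 m and angle between each of tube, bridge's own z axis and vertical below 0.05 rad and z of slim_core in the frame of base_plate between 0.015 and 0.021 m and angle between each of slim_core, weight's own z axis and vertical below 0.06 rad and z of bridge in the frame of base_plate between 0.079 and 0.085 m and horizontal distance between bridge and base_plate below 0.006 m and z of weight in the frame of base_plate between 0.099 and 0.105 m and horizontal distance between weight and base_plate below 0.007 m and contact force between the fingers and weight below 0.3 N), for 0.2 s.
At the end, for the whole second after the job is handed in: Tube on the plate round the boss, slim core on the boss over the dowel (each within 5 mm of centre), bridge level on the tube's rim (6 mm), weight flat on its hub (7 mm), heights within 3 mm, upright, released, at rest; fat core and jars upright within 30 mm of their starts (all of step 4 and contact force between the fingers and tube below 0.3 N and contact force between the fingers and slim_core below 0.3 N and contact force between the fingers and bridge below 0.3 N and linear speed of each of tube, slim_core, bridge, weight below 0.02 m/s and distance of each of fat_core, jar_a, jar_b from where it was at the start of the episode below 0.03 m and angle between each of fat_core, jar_a, jar_b's own z axis and vertical below 0.15 rad); the robot touches nothing.
It fails at once if the fat core was knocked over or shifted by more than 30 mm (distance of fat_core from where it was at the start of the episode above 0.03 m or angle between fat_core's own z axis and vertical above 0.4 rad).
It fails at once if the first jar was knocked over or shifted by more than 30 mm (distance of jar_a from where it was at the start of the episode above 0.03 m or angle between jar_a's own z axis and vertical above 0.4 rad).
It fails at once if the second jar was knocked over or shifted by more than 30 mm (distance of jar_b from where it was at the start of the episode above 0.03 m or angle between jar_b's own z axis and vertical above 0.4 rad).
It also fails if it takes over 120 s, if anything falls off the work surface, if the arm or the gripper's body presses on something with over 40 N, if the wrist force passes 120 N, or if a joint passes its speed limit or range.

## Working session

There is one attempt and no reset: what is moved stays moved. The work goes in short steps, Python scripts to look and compute and a tool call to move; the robot and the scene stay as the last step left them, time stands still between calls to the robot, and variables do not carry over. Pictures are saved under pics/ and viewed, and the job is handed in when it is done.

Besides the shell and the picture viewer there is one more tool, called after "Request:" by a JSON object that holds its "method" and its "body", one argument or row to a line. arm_command: Moves the arm, as the interface text tells. Its arguments: {"type":"object","properties":{"deltas":{"type":"array"},"gripper":{"type":"number"},"force":{"type":"number"}},"required":["deltas"]}

```bash
mkdir -p pics; cat > h.py <<'E'
import numpy as np, cv2
from station import ctrl, optics, models
from scipy.spatial.transform import Rotation as R
E
python3 - <<'E'
from h import *
print(ctrl.get_obs(), ctrl.tip_reach)
for n in ("side","top","wrist"):
    c=optics.get_calibration(n); print(n,c)
    cv2.imwrite(f"pics/{n}0.png",optics.camera(n)[...,::-1])
E
```

```text
{'time_s': 0.0, 'qpos': array([-1.29659721e+00,  3.00507417e-01,  1.52163858e+00,  1.22510438e-05,
        1.32072436e+00, -6.65667466e-02]), 'joint_vel': array([-0.0003157 , -0.00152119, -0.00063121, -0.00172612, -0.00127058,
       -0.00053431]), 'tau': array([ 9.37603181e-04, -5.31809020e+01, -3.52734375e+01,  7.08449632e-02,
        2.43866479e-02, -7.94778293e-05]), 'ee_pos': array([ 0.18375895, -0.51810771,  0.22384209]), 'eef_rot': array([-1.64664984,  1.56951857,  1.83570564]), 'force': array([0.749959  , 0.16488606, 0.84194225]), 'moment': array([ 0.01869347, -0.02118658, -0.01815791]), 'grip_width': 0.09380271190504233} 0.019
side {'K': array([[351.10613012,   0.        , 255.15020095],
       [  0.        , 351.10613012, 198.48183026],
       [  0.        ,   0.        ,   1.        ]]), 'k1': -0.021389026131841953, 'origin': array([ 0.57537506, -0.7880076 ,  0.5459097 ]), 'orientation': array([-2.15514086,  0.00250799,  0.09371722])}
top {'K': array([[389.13549947,   0.        , 260.77050142],
       [  0.        , 389.13549947, 191.19824148],
       [  0.        ,   0.        ,   1.        ]]), 'k1': -0.09324453216623965, 'origin': array([0.41964619, 0.01356488, 1.06538376]), 'orientation': array([-3.06469342, -0.00909684, -1.58767902])}
wrist {'K': array([[314.95824115,   0.        , 253.62161929],
       [  0.        , 314.95824115, 188.30895618],
       [  0.        ,   0.        ,   1.        ]]), 'k1': -0.008426733696017931, 'origin': array([ 0.24646903, -0.4952995 ,  0.38417706]), 'orientation': array([ 2.91164040e+00,  2.12405064e-04, -1.22913367e+00])}
```

View pics/side0.png

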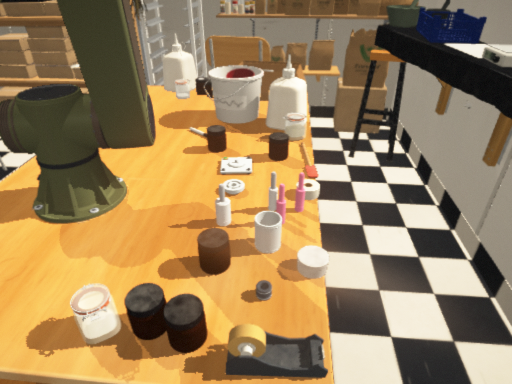

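View pics/top0.png

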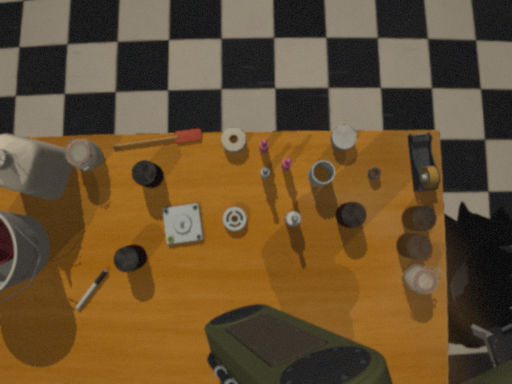

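View pics/wrist0.png

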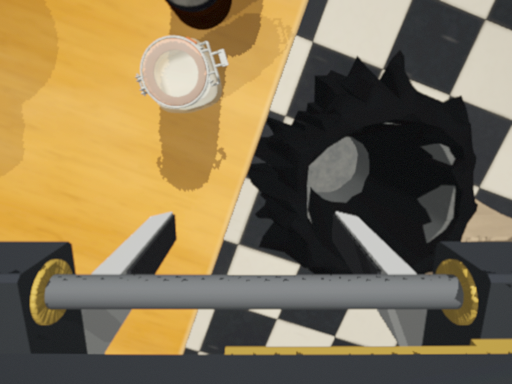

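```bash
cat >> h.py <<'E'
def ray(n,uv,c=None):
    c=c or optics.get_calibration(n)
    K=c['K'];d=np.array([(uv[0]-K[0,2])/K[0,0],(uv[1]-K[1,2])/K[1,1]])
    s=d.copy()
    for _ in range(20): s=d/(1+c['k1']*(s@s))
    v=R.from_euler('xyz',c['orientation']).apply([s[0],s[1],1.])
    return np.array(c['origin']),v/np.linalg.norm(v)
def atz(n,uv,z,c=None):
    o,v=ray(n,uv,c); return o+v*(z-o[2])/v[2]
def tri(rays):
    A=0;b=0
    for o,v in rays:
        P=np.eye(3)-np.outer(v,v);A=A+P;b=b+P@o
    p=np.linalg.solve(A,b)
    return p,[np.linalg.norm((np.eye(3)-np.outer(v,v))@(p-o)) for o,v in rays]
def proj(n,p,c=None):
    c=c or optics.get_calibration(n)
    q=R.from_euler('xyz',c['orientation']).inv().apply(np.array(p)-c['origin'])
    s=q[:2]/q[2]; s=s*(1+c['k1']*(s@s)); return s*[c['K'][0,0],c['K'][1,1]]+c['K'][:2,2]
E
python3 - <<'E'
from h import *
im={}
for n in ("side","top"): im[n]=optics.camera(n)
for t in "base_plate tube slim_core fat_core bridge weight jar_a".split():
    for n in ("side","top"):
        for d in models.mark_of(t,n)[:5]:
            if d['score']>.2: print(t,n,np.round(d['at'],1),round(d['score'],2),np.round(atz(n,d['at'],0.0),3)[:2])
a=im['top'][120:280,110:410,::-1]; cv2.imwrite('pics/t1.png',cv2.resize(a,None,fx=2.6,fy=2.6,interpolation=cv2.INTER_CUBIC))
a=im['side'][120:310,180:340,::-1]; cv2.imwrite('pics/s1.png',cv2.resize(a,None,fx=3,fy=3,interpolation=cv2.INTER_CUBIC))
E
```

```text
base_plate side [236.8 169.9] 0.8 [0.422 0.194]
base_plate top [186.  223.5] 0.67 [0.416 0.208]
tube side [264.8 243.4] 0.62 [ 0.537 -0.156]
tube top [319.4 176.6] 0.82 [ 0.539 -0.16 ]
tube top [263.2 179.4] 0.75 [ 0.534 -0.005]
slim_core side [280.5 222.2] 0.71 [ 0.572 -0.07 ]
slim_core side [296.  210.4] 0.62 [ 0.611 -0.014]
slim_core side [267.1 206.6] 0.52 [ 0.533 -0.003]
slim_core top [287.3 162.7] 0.65 [ 0.579 -0.072]
slim_core top [265.5 149.6] 0.65 [ 0.617 -0.013]
slim_core top [263.  176.1] 0.44 [ 0.543 -0.004]
fat_core side [222.4 221. ] 0.66 [ 0.423 -0.078]
fat_core side [263.5 294.3] 0.43 [ 0.546 -0.31 ]
fat_core top [290.3 219.2] 0.73 [ 0.423 -0.077]
bridge side [235.5 190.6] 0.52 [0.436 0.07 ]
bridge top [233.4 216.2] 0.68 [0.434 0.078]
weight side [264.8 293.3] 0.5 [ 0.548 -0.307]
weight top [372.4 177.2] 0.56 [ 0.536 -0.309]
jar_a side [216.9 264.7] 0.77 [ 0.438 -0.236]
jar_a side [281.6 156.9] 0.58 [0.563 0.299]
jar_a top [150.4 177.5] 0.79 [0.545 0.307]
jar_a top [346.6 215.5] 0.78 [ 0.431 -0.233]
```

View pics/t1.png

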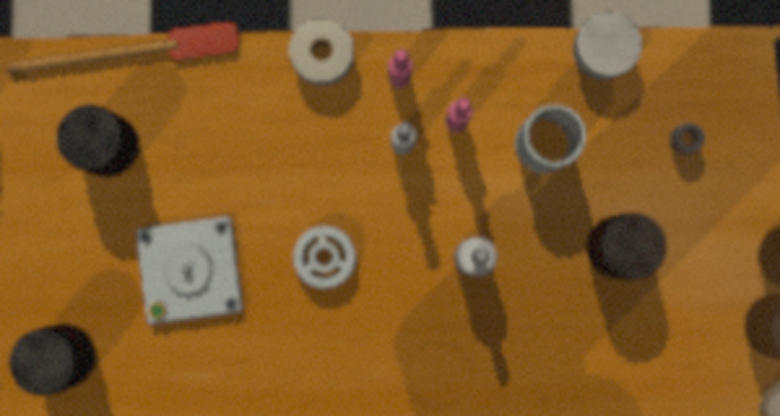

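View pics/s1.png

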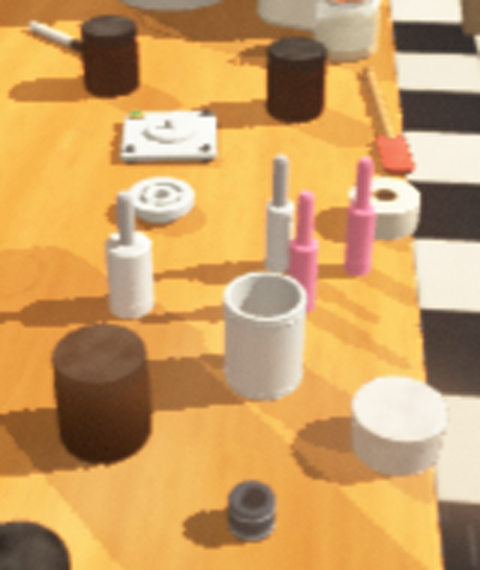

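```bash
cat >> h.py <<'E'
def pose():
    o=ctrl.get_obs(); return np.array(o['ee_pos']),R.from_euler('xyz',o['eef_rot'])
def goal(pos,phi):
    p,r=pose()
    X=np.array([0,0,-1.]);Y=np.array([np.cos(phi),np.sin(phi),0]);Z=np.cross(X,Y)
    g=R.from_matrix(np.c_[X,Y,Z])
    t=r.inv().apply(np.array(pos)-p)/.025; w=(r.inv()*g).as_rotvec()/np.radians(5)
    print('T',np.round(t,2),'W',np.round(w,2),'rows>=',max(np.linalg.norm(t)*25/41.7,np.linalg.norm(w)*5/7.16))
def phi():
    y=pose()[1].apply([0,1,0]); return np.arctan2(y[1],y[0])
E
python3 - <<'E'
from h import *
print(pose()[1].as_matrix().round(3),phi())
c=optics.get_calibration('wrist'); print(atz('wrist',(256,192),0)-pose()[0])
goal((.538,-.24,.24),-.28)
E
```

```text
[[-0.     0.334 -0.942]
 [ 0.    -0.942 -0.334]
 [-1.    -0.     0.   ]] -1.2300247410909402
[-0.02558705 -0.01186912 -0.22443573]
T [ -0.62  -5.76 -17.07] W [-10.89  -0.     0.  ] rows>= 10.809317027355787
```

```bash
python3 - <<'E'
from h import *
print(proj('wrist',pose()[0]), proj('wrist',pose()[0]+[0,0,-.15]))
goal((.538,-.17,.24),-.28)
E
```

```text
[254.65679497 240.65886006] [254.06011145 182.61994697]
T [ -0.62  -8.4  -18.01] W [-10.89  -0.     0.  ] rows>= 11.919314169091583
```

Request:
{"method": "arm_command", "body": {
  "deltas": [
    {"translation": [-0.62,-1.4,-3],"turn": [-1.8,0,0]},
    {"translation": [-0.62,-2.8,-6],"turn": [-3.6,0,0]},
    {"translation": [-0.62,-4.2,-9],"turn": [-5.4,0,0]},
    {"translation": [-0.62,-5.6,-12],"turn": [-7.2,0,0]},
    {"translation": [-0.62,-7,-15],"turn": [-9,0,0]},
    {"translation": [-0.62,-8.4,-18],"turn": [-10.9,0,0]},
    {"translation": [-0.62,-8.4,-18],"turn": [-10.9,0,0]},
    {"translation": [-0.62,-8.4,-18],"turn": [-10.9,0,0]},
    {"translation": [-0.62,-8.4,-18],"turn": [-10.9,0,0]},
    {"translation": [-0.62,-8.4,-18],"turn": [-10.9,0,0]},
    {"translation": [-0.62,-8.4,-18],"turn": [-10.9,0,0]},
    {"translation": [-0.62,-8.4,-18],"turn": [-10.9,0,0]}
  ]
}}

```text
time_s: 1.95
ee_pos: [0.5391, -0.168, 0.2401]
eef_rot: [1.636, 1.571, -0.213]
force: [0.4, -0.7, -0.4]
grip_width: 0.0941
```

Request:
{"method": "arm_command", "body": {
  "deltas": [
    {"translation": [0,0,0],"turn": [0,0,0]},
    {"translation": [0,0,0],"turn": [0,0,0]},
    {"translation": [0,0,0],"turn": [0,0,0]}
  ]
}}

```text
time_s: 2.2
ee_pos: [0.5375, -0.1702, 0.2398]
eef_rot: [-1.246, 1.57, -3.096]
force: [-0.7, -0.5, 0.2]
grip_width: 0.094
```

```bash
python3 - <<'E'
from h import *
goal((.538,-.17,.24),-.28)
cv2.imwrite("pics/w1.png",optics.camera('wrist')[...,::-1])
for d in models.cut_out('tube','wrist'): print(d['score'],d['box'])
E
```

```text
T [-0.01  0.02 -0.02] W [0.02 0.   0.  ] rows>= 0.015393471319084499
```

View pics/w1.png

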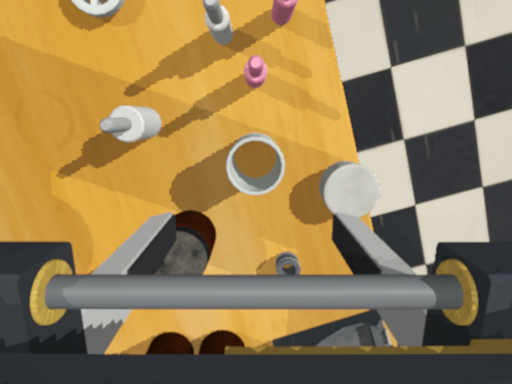

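```bash
cat >> h.py <<'E'
from scipy.optimize import minimize
_a=np.linspace(0,2*np.pi,120,endpoint=False)
def circ(n,x,y,z,r,c):
    P=np.c_[x+r*np.cos(_a),y+r*np.sin(_a),np.full(len(_a),z)]
    q=R.from_euler('xyz',c['orientation']).inv().apply(P-c['origin'])
    s=q[:,:2]/q[:,2:]; s=s*(1+c['k1']*(s**2).sum(1))[:,None]
    return (s*[c['K'][0,0],c['K'][1,1]]+c['K'][:2,2]).astype(np.float32)
def samp(g,q): return cv2.remap(g,q[:,:1].copy(),q[:,1:].copy(),cv2.INTER_LINEAR)[:,0]
def fit(img,n,x,y,z,edges,c,rng=.015,ch=None):
    """edges: list of (r,sign): sign*(outside-inside) brightness gradient maximised; sum over circles"""
    g=(img.mean(2) if ch is None else img[...,ch]).astype(np.float32); g=cv2.GaussianBlur(g,(0,0),.7)
    def f(p):
        s=0
        for r,sg in edges:
            d=samp(g,circ(n,p[0],p[1],z,r+.0012,c))-samp(g,circ(n,p[0],p[1],z,r-.0012,c))
            s-= np.clip(sg*d,-20,40).mean()
        return s
    best=min(((f((x+i,y+j)),x+i,y+j) for i in np.arange(-rng,rng+1e-6,.0015) for j in np.arange(-rng,rng+1e-6,.0015)))
    m=minimize(f,best[1:],method='Nelder-Mead',options=dict(initial_simplex=[[best[1],best[2]],[best[1]+.001,best[2]],[best[1],best[2]+.001]],xatol=1e-5))
    return m.x,-m.fun
def draw(img,n,cs,c,name,box=None,f=3):
    im=cv2.resize(np.ascontiguousarray(img[...,::-1]),None,fx=f,fy=f,interpolation=cv2.INTER_CUBIC)
    for x,y,z,r in cs: cv2.polylines(im,[np.int32((circ(n,x,y,z,r,c)+.5)*f-.5)],True,(0,0,255),1)
    if box: im=im[box[1]*f:box[3]*f,box[0]*f:box[2]*f]
    cv2.imwrite(name,im)
E
python3 - <<'E'
from h import *
c=optics.get_calibration('wrist');im=optics.camera('wrist')
np.savez('v1.npz',im=im)
p,s=fit(im,'wrist',.538,-.158,.078,[(.0305,-1),(.027,1)],c);print('wrist',p,s)
for z in (.07,.074,.082): print(z,fit(im,'wrist',.538,-.158,z,[(.0305,-1),(.027,1)],c))
draw(im,'wrist',[(*p,.078,.0305),(*p,.078,.027)],c,'pics/f1.png',(180,100,340,230))
for n in('top','side'):
    c=optics.get_calibration(n);im=optics.camera(n)
    print(n,fit(im,n,.538,-.158,.078,[(.0305,-1),(.027,1)],c))
E
```

```text
wrist [ 0.54418445 -0.15644067] 72.18768310546875
0.07 (array([ 0.54392667, -0.15798006]), np.float64(70.18475341796875))
0.074 (array([ 0.54412502, -0.15733813]), np.float64(72.00791931152344))
0.082 (array([ 0.54429824, -0.1556447 ]), np.float64(71.0205078125))
top (array([ 0.54389827, -0.15770911]), np.float64(13.596785545349121))
side (array([ 0.5444659 , -0.16013239]), np.float64(24.108299255371094))
```

View pics/f1.png

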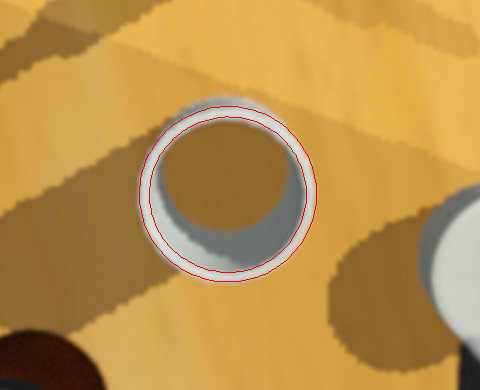

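```bash
python3 - <<'E'
from h import *
for uv in ((350,190),(323,190),(345,165)): print(atz('wrist',uv,.03))
for ph in (0,-.28,.3): goal((.5445,-.157,.045),ph)
E
```

```text
[ 0.64398768 -0.22459163  0.03      ]
[ 0.61253525 -0.21556336  0.03      ]
[ 0.64464231 -0.19298989  0.03      ]
T [ 7.81  0.12 -0.61] W [-3.21  0.   -0.  ] rows>= 4.694997898719343
T [ 7.81  0.12 -0.61] W [-0.  0. -0.] rows>= 4.694997898719343
T [ 7.81  0.12 -0.61] W [-6.65  0.   -0.  ] rows>= 4.694997898719343
```

Request:
{"method": "arm_command", "body": {
  "gripper": 94,
  "force": 15,
  "deltas": [
    {"translation": [1,0.12,-0.61],"turn": [-1.2,0,0]},
    {"translation": [2,0.12,-0.61],"turn": [-2.4,0,0]},
    {"translation": [3,0.12,-0.61],"turn": [-3.21,0,0]},
    {"translation": [3.8,0.12,-0.61],"turn": [-3.21,0,0]},
    {"translation": [4.6,0.12,-0.61],"turn": [-3.21,0,0]},
    {"translation": [5.4,0.12,-0.61],"turn": [-3.21,0,0]},
    {"translation": [6.2,0.12,-0.61],"turn": [-3.21,0,0]},
    {"translation": [7,0.12,-0.61],"turn": [-3.21,0,0]},
    {"translation": [7.6,0.12,-0.61],"turn": [-3.21,0,0]},
    {"translation": [7.8,0.12,-0.61],"turn": [-3.21,0,0]},
    {"translation": [7.8,0.12,-0.61],"turn": [-3.21,0,0]},
    {"translation": [7.8,0.12,-0.61],"turn": [-3.21,0,0]}
  ]
}}

```text
time_s: 3.45
ee_pos: [0.5451, -0.1566, 0.0457]
eef_rot: [1.25, 1.57, -0.32]
force: [-0.1, -0.3, 0.8]
grip_width: 0.0939
```

Request:
{"method": "arm_command", "body": {
  "gripper": 40,
  "force": 15,
  "deltas": [
    {"translation": [0,0,0],"turn": [0,0,0]},
    {"translation": [0,0,0],"turn": [0,0,0]},
    {"translation": [0,0,0],"turn": [0,0,0]},
    {"translation": [0,0,0],"turn": [0,0,0]},
    {"translation": [0,0,0],"turn": [0,0,0]},
    {"translation": [0,0,0],"turn": [0,0,0]},
    {"translation": [0,0,0],"turn": [0,0,0]},
    {"translation": [0,0,0],"turn": [0,0,0]},
    {"translation": [0,0,0],"turn": [0,0,0]}
  ]
}}

```text
time_s: 4.2
ee_pos: [0.5449, -0.1562, 0.0451]
eef_rot: [0.925, 1.571, -0.644]
force: [-1.3, 0.4, 3.4]
grip_width: 0.0611
```

Request:
{"method": "arm_command", "body": {
  "deltas": [
    {"translation": [-1,0,0],"turn": [0,0,0]},
    {"translation": [-2.5,0,0],"turn": [0,0,0]},
    {"translation": [-4,0,0],"turn": [0,0,0]},
    {"translation": [-5.5,0,0],"turn": [0,0,0]},
    {"translation": [-7,0,-1],"turn": [0,0,0]},
    {"translation": [-7.4,-1,-2.4],"turn": [0,0,0]},
    {"translation": [-7.4,-2,-3.8],"turn": [0,0,0]},
    {"translation": [-7.4,-3,-5.2],"turn": [0,0,0]},
    {"translation": [-7.4,-4,-6.6],"turn": [0,0,0]},
    {"translation": [-7.4,-5,-8],"turn": [0,0,0]},
    {"translation": [-7.4,-5,-9],"turn": [0,0,0]},
    {"translation": [-7.4,-5,-9],"turn": [0,0,0]}
  ]
}}

```text
time_s: 5.2
ee_pos: [0.418, 0.0725, 0.2303]
eef_rot: [2.433, 1.569, 0.868]
force: [0.1, -1.0, -0.8]
grip_width: 0.0614
```

Request:
{"method": "arm_command", "body": {
  "deltas": [
    {"translation": [0,0,0],"turn": [0,0,0]},
    {"translation": [0,0,0],"turn": [0,0,0]},
    {"translation": [0,0,0],"turn": [0,0,0]}
  ]
}}

```text
time_s: 5.45
ee_pos: [0.4199, 0.0678, 0.2298]
eef_rot: [-1.094, 1.57, -2.664]
force: [0.2, -0.3, -1.1]
grip_width: 0.0612
```

```bash
python3 - <<'E'
from h import *
print(pose()[0],phi())
c=optics.get_calibration('wrist');im=optics.camera('wrist')
cv2.imwrite("pics/w2.png",im[...,::-1]); print(proj('wrist',(.418,.202,.018)))
E
```

```text
[0.41986333 0.06780105 0.22976673] 0.00021474247107112628
[251.29693219  51.49679734]
```

View pics/w2.png

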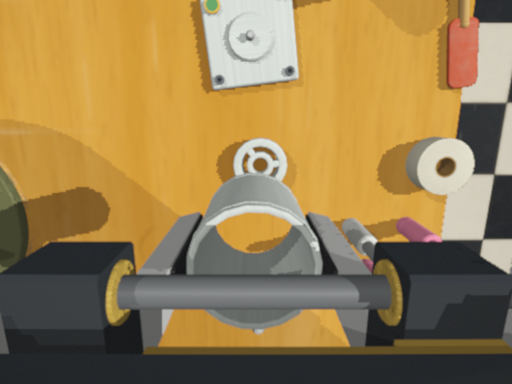

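```bash
python3 - <<'E'
from h import *
c=optics.get_calibration('wrist');im=optics.camera('wrist')
P=pose()[0]
b,s=fit(im,'wrist',.418,.202,.018,[(.0245,-1)],c);print('boss',b,s)
b2,s=fit(im,'wrist',.418,.202,.012,[(.0255,-1)],c);print('boss lo',b2,s)
zr=P[2]-.0451+.078
t,s=fit(im,'wrist',P[0],P[1],zr,[(.027,-1)],c);print('tube',t-P[:2],s)
t2,s=fit(im,'wrist',P[0],P[1],zr-.078,[(.027,1)],c);print('tube bottom',t2-P[:2],s)
print(atz('wrist',(250,35),.028))
draw(im,'wrist',[(*b,.018,.0245),(*b,.012,.0255),(*b,.018,.005),(*b,.028,.001)],c,'pics/f2.png',(190,0,310,100),5)
draw(im,'wrist',[(*t,zr,.027),(*t,zr-.078,.027),(*t,zr-.078,.0305)],c,'pics/f3.png',(150,150,350,350),3)
E
```

```text
boss [0.40529253 0.18965895] 12.729747772216797
boss lo [0.40534435 0.19106025] 12.294188499450684
tube [0.00282433 0.00332601] 13.861680030822754
tube bottom [-0.00841272  0.01522099] 5.60128927230835
[0.41669565 0.21658298 0.028     ]
```

View pics/f2.png

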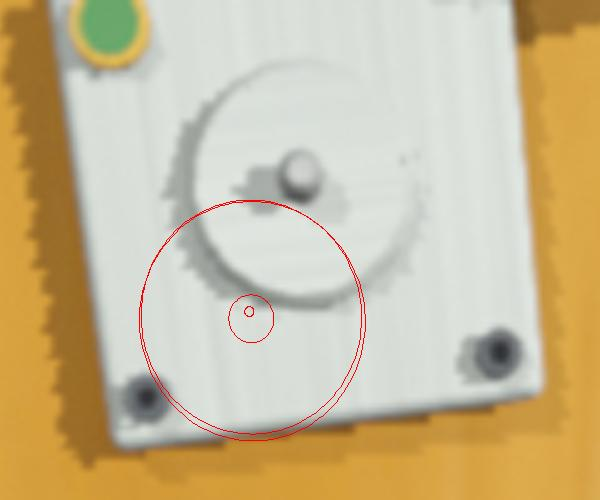

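View pics/f3.png

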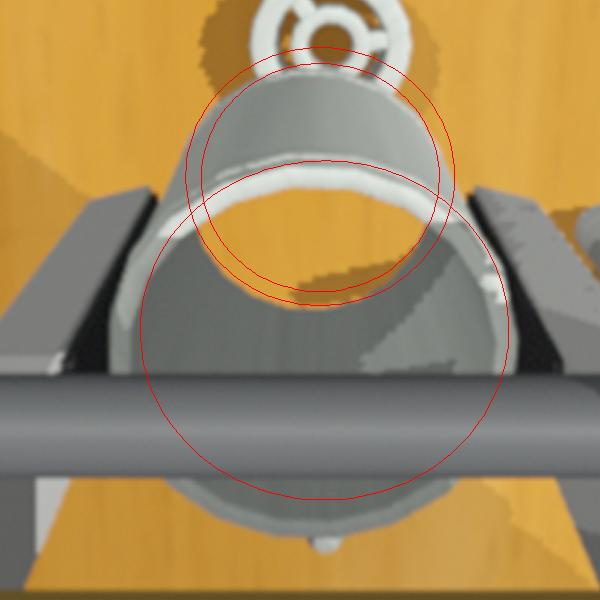

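```bash
python3 - <<'E'
from h import *
c=optics.get_calibration('wrist');im=optics.camera('wrist')
P=pose()[0]
for z,r in ((.018,.0245),(.018,.0235),(.012,.0255)):
  b,s=fit(im,'wrist',.417,.213,z,[(r,-1)],c,.006);print('boss',z,r,b,s)
b=fit(im,'wrist',.417,.213,.018,[(.0235,-1)],c,.006)[0]
zr=P[2]-.0451+.078
for e in ([(.027,-1)],[(.027,-1),(.0305,-1)],[(.0305,-1)]):
  t,s=fit(im,'wrist',P[0],P[1],zr,e,c,.005);print('tube',t-P[:2],s)
t=P[:2]+[.001,.001]
draw(im,'wrist',[(*b,.018,.0235),(*b,.012,.0255),(*b,.018,.005),(*b,.028,.001)],c,'pics/f2.png',(190,0,310,100),5)
draw(im,'wrist',[(*t,zr,.027),(*t,zr,.0305),(*t,zr-.078,.027),(*t,zr-.078,.0305)],c,'pics/f3.png',(150,150,350,350),3)
c=optics.get_calibration('top');im=optics.camera('top')
bt=fit(im,'top',.414,.21,.018,[(.0245,-1)],c,.008);print('top',bt)
draw(im,'top',[(*bt[0],.018,.0245),(*bt[0],.028,.001)],c,'pics/f4.png',(150,190,220,260),7)
E
```

```text
boss 0.018 0.0245 [0.41787642 0.21973992] 15.355729103088379
boss 0.018 0.0235 [0.41630773 0.21744295] 21.18121337890625
boss 0.012 0.0255 [0.41779672 0.22192347] 13.997637748718262
tube [0.00327971 0.00453641] 13.262953758239746
tube [0.00116778 0.00196926] 16.35907554626465
tube [ 0.00174277 -0.00080136] 18.846887588500977
top (array([0.42429498, 0.22234138]), np.float64(1.5522193908691406))
```

View pics/f2.png

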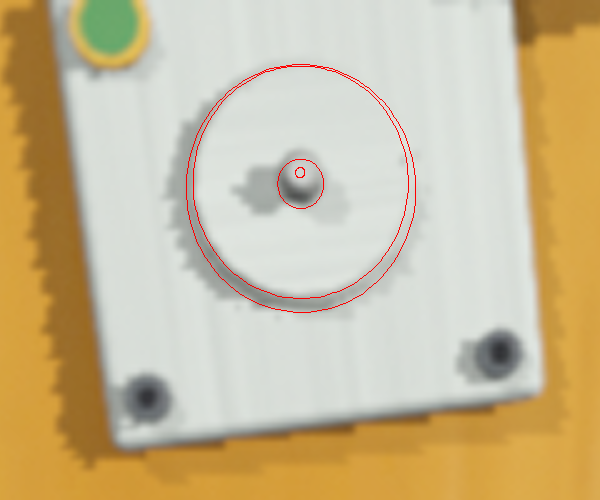

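View pics/f3.png

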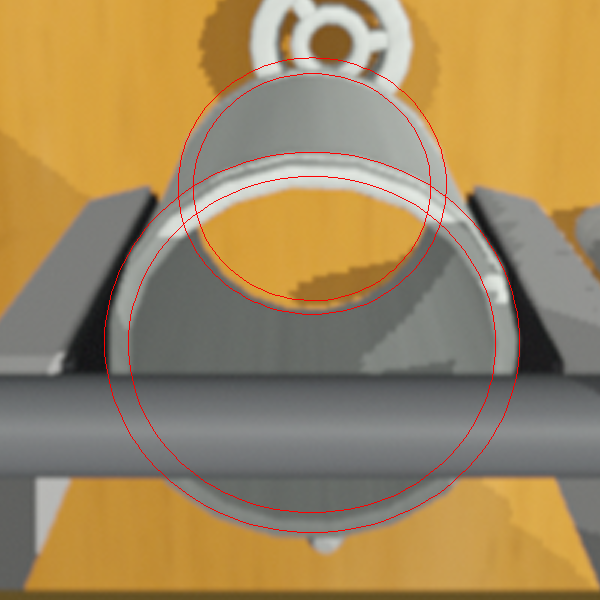

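View pics/f4.png

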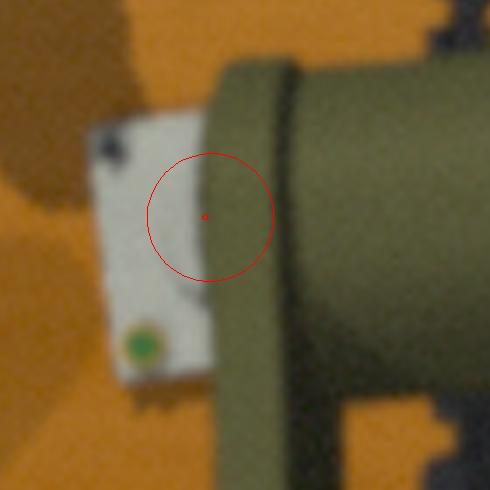

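```bash
python3 - <<'E'
from h import *
im=cv2.imread('pics/top0.png')[...,::-1]
c=optics.get_calibration('top')
for r in(.0235,.0245): print(fit(im,'top',.4165,.2125,.018,[(r,-1)],c,.008))
draw(im,'top',[(.4165,.217,.018,.0235),(.4165,.217,.028,.001),(.4165,.217,.012,.05)],c,'pics/f4.png',(150,190,220,260),7)
im=cv2.imread('pics/side0.png')[...,::-1]
c=optics.get_calibration('side')
draw(im,'side',[(.4165,.217,.018,.0235),(.4165,.217,.028,.001),(.4165,.217,.012,.05)],c,'pics/f5.png',(200,130,270,200),7)
E
```

```text
(array([0.41768946, 0.21832008]), np.float64(5.300195217132568))
(array([0.41837146, 0.21987673]), np.float64(4.4148712158203125))
```

View pics/f4.png

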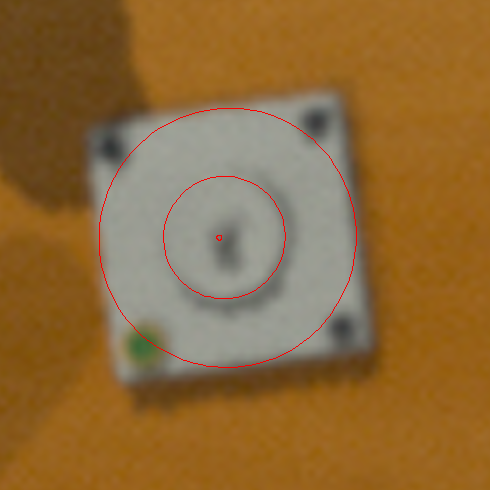

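View pics/f5.png

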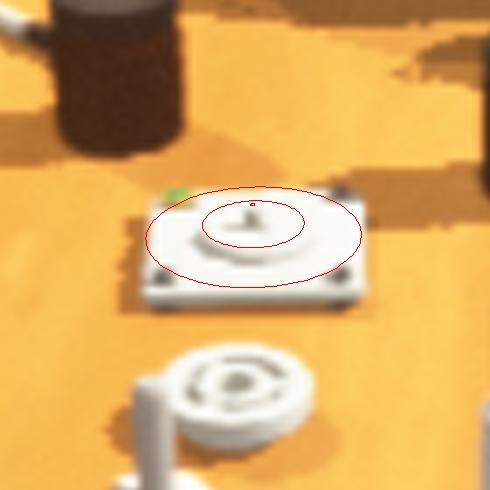

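```bash
python3 - <<'E'
from h import *
goal((.416,.2165,.090),0)
E
```

```text
T [ 5.59 -0.15 -5.94] W [-0.  0.  0.] rows>= 4.892379382454
```

Request:
{"method": "arm_command", "body": {
  "deltas": [
    {"translation": [0,-0.15,-1.2],"turn": [0,0,0]},
    {"translation": [0,-0.15,-2.4],"turn": [0,0,0]},
    {"translation": [0,-0.15,-3.6],"turn": [0,0,0]},
    {"translation": [0,-0.15,-4.8],"turn": [0,0,0]},
    {"translation": [0,-0.15,-5.94],"turn": [0,0,0]},
    {"translation": [1,-0.15,-5.94],"turn": [0,0,0]},
    {"translation": [2,-0.15,-5.94],"turn": [0,0,0]},
    {"translation": [3,-0.15,-5.94],"turn": [0,0,0]},
    {"translation": [4,-0.15,-5.94],"turn": [0,0,0]},
    {"translation": [4.8,-0.15,-5.94],"turn": [0,0,0]},
    {"translation": [5.4,-0.15,-5.94],"turn": [0,0,0]},
    {"translation": [5.6,-0.15,-5.94],"turn": [0,0,0]}
  ]
}}

```text
time_s: 6.65
ee_pos: [0.4149, 0.2164, 0.0877]
eef_rot: [-1.166, 1.567, -2.736]
force: [-0.4, 0.1, -1.4]
grip_width: 0.0608
```

Request:
{"method": "arm_command", "body": {
  "deltas": [
    {"translation": [0,0,0],"turn": [0,0,0]},
    {"translation": [0,0,0],"turn": [0,0,0]},
    {"translation": [0,0,0],"turn": [0,0,0]}
  ]
}}

```text
time_s: 6.9
ee_pos: [0.4162, 0.2173, 0.091]
eef_rot: [1.993, 1.569, 0.423]
force: [-0.6, -0.7, -1.0]
grip_width: 0.0609
```

```bash
python3 - <<'E'
from h import *
o=ctrl.get_obs();P=pose()[0];print(P,o['force'])
w=optics.camera('wrist');cv2.imwrite("pics/w3.png",w[...,::-1])
im=optics.camera('side');c=optics.get_calibration('side')
t=(P[0],P[1]); z=P[2]-.045
draw(im,'side',[(*t,z,.0305),(*t,z+.078,.0305),(.416,.2165,.018,.0235)],c,'pics/s3.png',(180,80,300,200),5)
E
```

```text
[0.41621377 0.21725567 0.09099667] [-0.59592621 -0.74219516 -0.96619406]
```

View pics/s3.png

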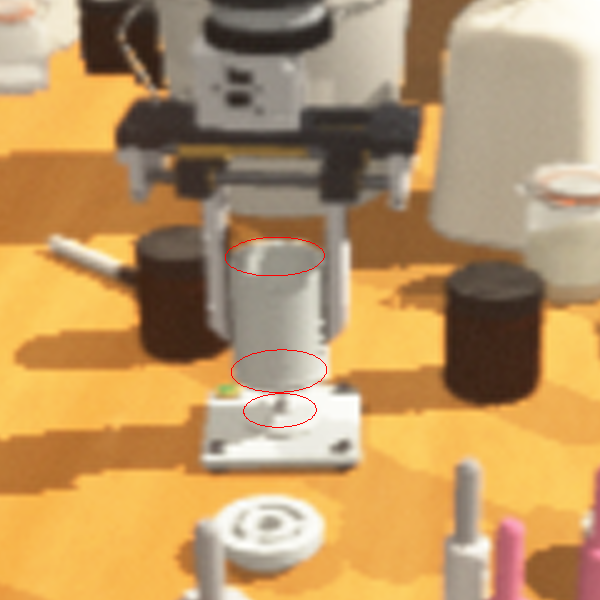

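View pics/w3.png

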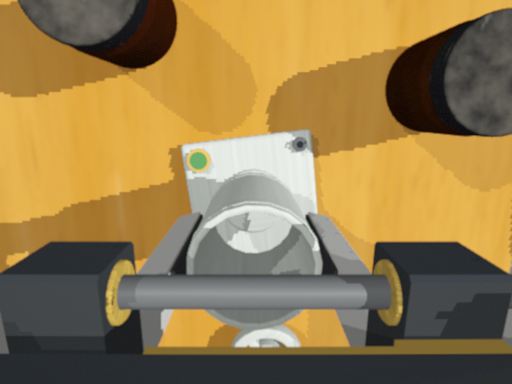

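```bash
python3 - <<'E'
from h import *
w=optics.camera('wrist');c=optics.get_calibration('wrist')
cv2.imwrite("pics/w3b.png",cv2.resize(np.ascontiguousarray(w[120:290,170:340,::-1]),None,fx=4,fy=4,interpolation=cv2.INTER_CUBIC))
E
```

```text
(no output)
```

View pics/w3b.png

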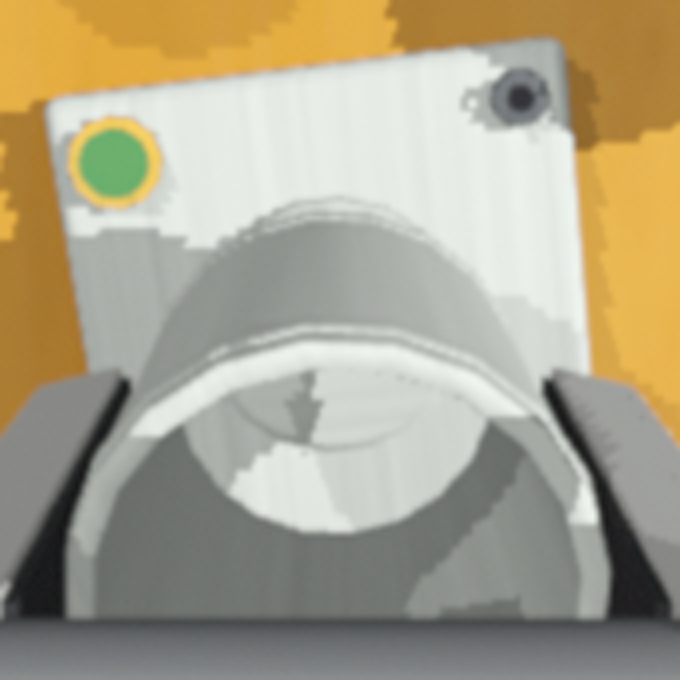

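```bash
python3 - <<'E'
from h import *
f=lambda x,y:(170+(x+.5)/4-.5,120+(y+.5)/4-.5)
P=pose()[0];print(P)
tl=atz('wrist',f(47,103),.012);tr=atz('wrist',f(565,38),.012);print(tl,tr,np.linalg.norm(tl-tr))
m=(tl+tr)/2; d=(tr-tl)/np.linalg.norm(tr-tl); n=np.array([d[1],-d[0],0]); n*=np.sign(-n[1]); print('center',m+.05*n)
for z,r in((.018,.0235),(.018,.0245),(.012,.0255)): q=atz('wrist',f(330,450),z); print('boss front',q, q[1]+r)
q=atz('wrist',f(337,533),P[2]-.0451); print('tube bottom front inner',q, q[1]+.027)
E
```

```text
[0.41597477 0.21727851 0.09075194]
[0.36229578 0.26109883 0.012     ] [0.45962314 0.27337905 0.012     ] 0.0980990308543479
center [0.41721855 0.21763225 0.012     ]
boss front [0.41583823 0.19394328 0.018     ] 0.21744328284631
boss front [0.41583823 0.19394328 0.018     ] 0.21844328284631
boss front [0.41582026 0.19162832 0.012     ] 0.2171283239854531
tube bottom front inner [0.41716879 0.1891079  0.04565194] 0.21610789630114877
```

Request:
{"method": "arm_command", "body": {
  "deltas": [
    {"translation": [0.2,0,-0.02],"turn": [0,0,0]},
    {"translation": [0.4,0,-0.02],"turn": [0,0,0]},
    {"translation": [0.6,0,-0.02],"turn": [0,0,0]},
    {"translation": [0.75,0,-0.02],"turn": [0,0,0]},
    {"translation": [0.9,0,-0.02],"turn": [0,0,0]},
    {"translation": [1.0,0,-0.02],"turn": [0,0,0]},
    {"translation": [1.0,0,-0.02],"turn": [0,0,0]},
    {"translation": [1.0,0,-0.02],"turn": [0,0,0]}
  ]
}}

```text
time_s: 7.72
ee_pos: [0.4156, 0.2176, 0.0649]
eef_rot: [-1.244, 1.571, -2.813]
force: [0.4, 0.1, -1.7]
grip_width: 0.061
```

Request:
{"method": "arm_command", "body": {
  "deltas": [
    {"translation": [0.08,0,0],"turn": [0,0,0]},
    {"translation": [0.14,0,0],"turn": [0,0,0]},
    {"translation": [0.2,0,0],"turn": [0,0,0]},
    {"translation": [0.24,0,0],"turn": [0,0,0]},
    {"translation": [0.28,0,0],"turn": [0,0,0]},
    {"translation": [0.28,0,0],"turn": [0,0,0]}
  ]
}}

```text
time_s: 8.22
ee_pos: [0.4155, 0.2176, 0.0578]
eef_rot: [-1.204, 1.571, -2.773]
force: [-0.2, -0.5, -1.5]
grip_width: 0.0612
```

Request:
{"method": "arm_command", "body": {
  "deltas": [
    {"translation": [0.04,0,0],"turn": [0,0,0]},
    {"translation": [0.06,0,0],"turn": [0,0,0]},
    {"translation": [0.06,0,0],"turn": [0,0,0]}
  ]
}}

```text
time_s: 8.47
ee_pos: [0.4156, 0.2178, 0.0569]
eef_rot: [2.929, 1.571, 1.359]
force: [-3.2, -1.1, 6.5]
grip_width: 0.0611
```

Request:
{"method": "arm_command", "body": {
  "gripper": 80,
  "deltas": [
    {"translation": [0,0,0],"turn": [0,0,0]},
    {"translation": [0,0,0],"turn": [0,0,0]},
    {"translation": [0,0,0],"turn": [0,0,0]},
    {"translation": [0,0,0],"turn": [0,0,0]},
    {"translation": [0,0,0],"turn": [0,0,0]},
    {"translation": [0,0,0],"turn": [0,0,0]}
  ]
}}

```text
time_s: 8.97
ee_pos: [0.4156, 0.2176, 0.0564]
eef_rot: [-1.162, 1.571, -2.731]
force: [-0.1, -0.6, 0.5]
grip_width: 0.0799
```

```bash
python3 - <<'E'
from h import *
w=optics.camera('wrist');c=optics.get_calibration('wrist')
cv2.imwrite("pics/w4.png",cv2.resize(np.ascontiguousarray(w[100:340,130:370,::-1]),None,fx=2.5,fy=2.5,interpolation=cv2.INTER_CUBIC))
E
```

```text
(no output)
```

View pics/w4.png

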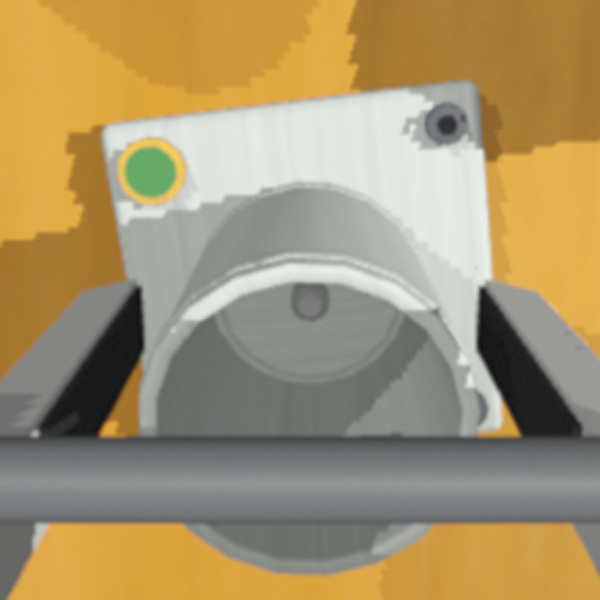

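Request:
{"method": "arm_command", "body": {
  "gripper": 60,
  "deltas": [
    {"translation": [-1,0,0],"turn": [0,0,0]},
    {"translation": [-2,0,0],"turn": [0,0,0]},
    {"translation": [-3.5,0,0],"turn": [0,0,0]},
    {"translation": [-5,0,0],"turn": [0,0,0]},
    {"translation": [-6.5,0,0],"turn": [0,0,0]},
    {"translation": [-7.7,1,1.8],"turn": [0,0,0]},
    {"translation": [-7.7,2,3.4],"turn": [0,0,0]},
    {"translation": [-7.7,3,5],"turn": [0,0,0]},
    {"translation": [-7.7,4,6.4],"turn": [0,0,0]},
    {"translation": [-7.7,4.6,7.8],"turn": [0,0,0]},
    {"translation": [-7.7,5,8.9],"turn": [0,0,0]},
    {"translation": [-7.7,5,8.9],"turn": [0,0,0]}
  ]
}}

```text
time_s: 10.02
ee_pos: [0.5421, -0.0092, 0.2485]
eef_rot: [-0.445, 1.57, -2.018]
force: [-0.7, 0.4, -0.2]
grip_width: 0.0601
```

Request:
{"method": "arm_command", "body": {
  "deltas": [
    {"translation": [0,0,0],"turn": [0,0,0]},
    {"translation": [0,0,0],"turn": [0,0,0]},
    {"translation": [0,0,0],"turn": [0,0,0]}
  ]
}}

```text
time_s: 10.27
ee_pos: [0.5405, -0.0037, 0.2489]
eef_rot: [-2.474, 1.571, 2.24]
force: [-0.0, 0.7, 1.1]
grip_width: 0.06
```

```bash
python3 - <<'E'
from h import *
print(pose()[0],phi())
w=optics.camera('wrist');c=optics.get_calibration('wrist')
cv2.imwrite("pics/w5.png",w[...,::-1])
print(proj('wrist',(.542,-.004,.113)),proj('wrist',(.542,-.004,0)))
E
```

```text
[ 0.5405075  -0.0036557   0.24893602] 0.002170250658058683
[254.21298956 185.99395919] [254.05615942 166.97262993]
```

View pics/w5.png

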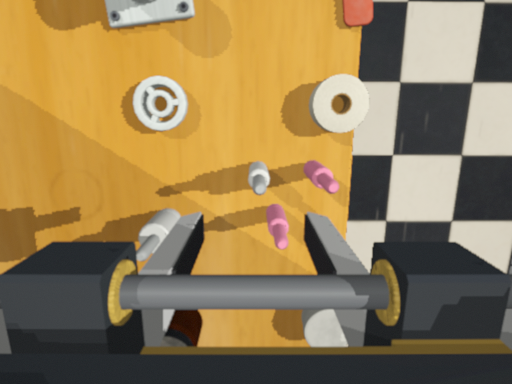

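```bash
python3 - <<'E'
from h import *
w=optics.camera('wrist');c=optics.get_calibration('wrist')
g=w.astype(float)
b,s=fit(w,'wrist',.544,-.003,.066,[(.012,-1)],c,.005);print('body top',b,s)
b3,s=fit(w,'wrist',.544,-.003,.108,[(.007,-1)],c,.005);print('stem',b3,s)
draw(w,'wrist',[(*b,.066,.012),(*b,0,.012),(*b,.108,.007)],c,'pics/f5.png',(220,130,350,260),4)
E
```

```text
body top [ 0.54712118 -0.00717469] 30.743276596069336
stem [ 0.54936589 -0.00533387] 18.494098663330078
```

View pics/f5.png

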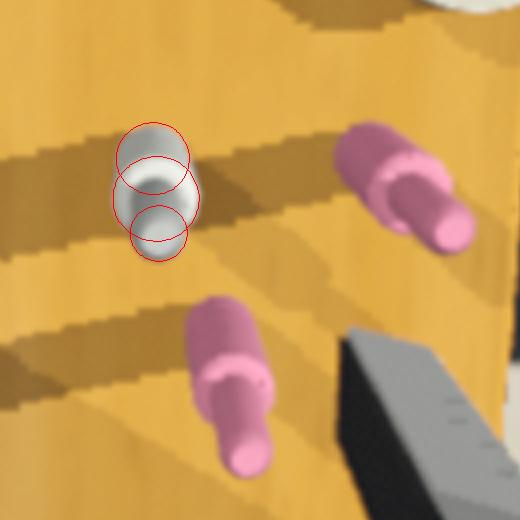

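```bash
python3 - <<'E'
from h import *
im=cv2.imread('pics/top0.png')[...,::-1];c=optics.get_calibration('top')
print(fit(im,'top',.545,-.005,.108,[(.007,-1)],c,.006))
for q in ((.547,-.0068),): draw(im,'top',[(*q,.066,.012),(*q,0.0,.012),(*q,.108,.007)],c,'pics/f6.png',(240,130,310,200),7)
im=cv2.imread('pics/side0.png')[...,::-1];c=optics.get_calibration('side')
for q in ((.547,-.0068),): draw(im,'side',[(*q,.066,.012),(*q,0.0,.012),(*q,.108,.007)],c,'pics/f7.png',(240,160,310,230),7)
goal((.547,-.0068,.097),0)
E
```

```text
(array([ 0.54878402, -0.00364236]), np.float64(9.166692733764648))
T [6.09 0.26 0.14] W [ 0.03 -0.   -0.  ] rows>= 3.6530955961779044
```

View pics/f6.png

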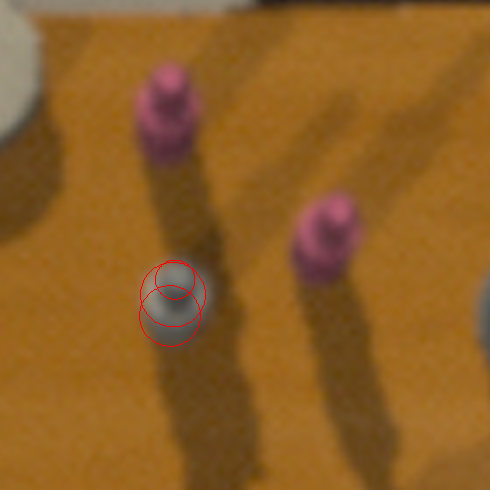

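View pics/f7.png

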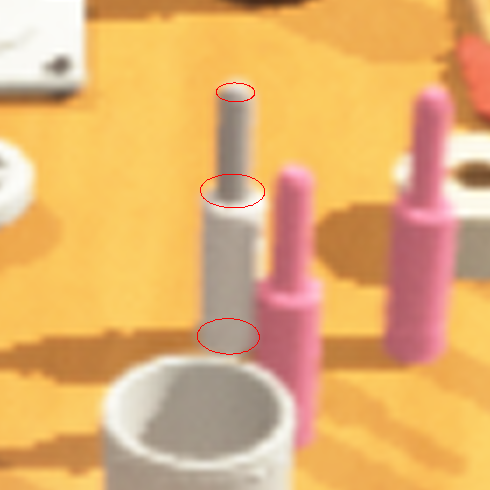

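Request:
{"method": "arm_command", "body": {
  "gripper": 40,
  "force": 12,
  "deltas": [
    {"translation": [0,0.26,0.17],"turn": [0,0,0]},
    {"translation": [1,0.26,0.17],"turn": [0,0,0]},
    {"translation": [2,0.26,0.17],"turn": [0,0,0]},
    {"translation": [3,0.26,0.17],"turn": [0,0,0]},
    {"translation": [4,0.26,0.17],"turn": [0,0,0]},
    {"translation": [4.8,0.26,0.17],"turn": [0,0,0]},
    {"translation": [5.4,0.26,0.17],"turn": [0,0,0]},
    {"translation": [5.9,0.26,0.17],"turn": [0,0,0]},
    {"translation": [6.1,0.26,0.17],"turn": [0,0,0]},
    {"translation": [6.1,0.26,0.17],"turn": [0,0,0]},
    {"translation": [6.1,0.26,0.17],"turn": [0,0,0]}
  ]
}}

```text
time_s: 11.28
ee_pos: [0.5478, -0.0087, 0.097]
eef_rot: [1.497, 1.57, -0.072]
force: [0.5, 0.7, 1.1]
grip_width: 0.0397
```

```bash
python3 - <<'E'
from h import *
print(pose()[0],phi())
w=optics.camera('wrist');c=optics.get_calibration('wrist')
cv2.imwrite("pics/w6.png",w[...,::-1])
E
```

```text
[ 0.54776861 -0.00873077  0.09699678] 0.001853579114998673
```

View pics/w6.png

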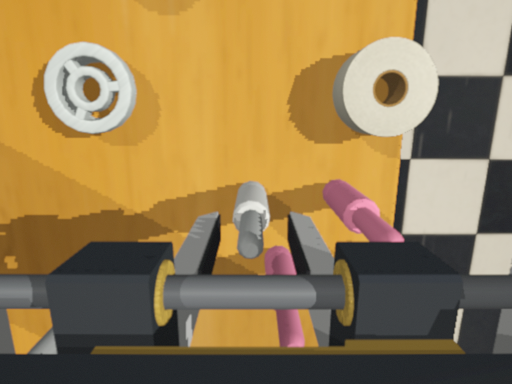

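```bash
python3 - <<'E'
from h import *
w=optics.camera('wrist');c=optics.get_calibration('wrist')
P=pose()[0];print(P)
b,s=fit(w,'wrist',.547,-.0075,.066,[(.012,-1)],c,.004);print('body top',b,s)
draw(w,'wrist',[(*b,.066,.012),(*b,0,.012),(*b,.108,.007),(*P,.007)],c,'pics/f5.png',(200,160,310,280),5)
E
```

```text
[ 0.54793486 -0.00886627  0.09745632]
body top [ 0.54731246 -0.00645993] 23.65814971923828
```

View pics/f5.png

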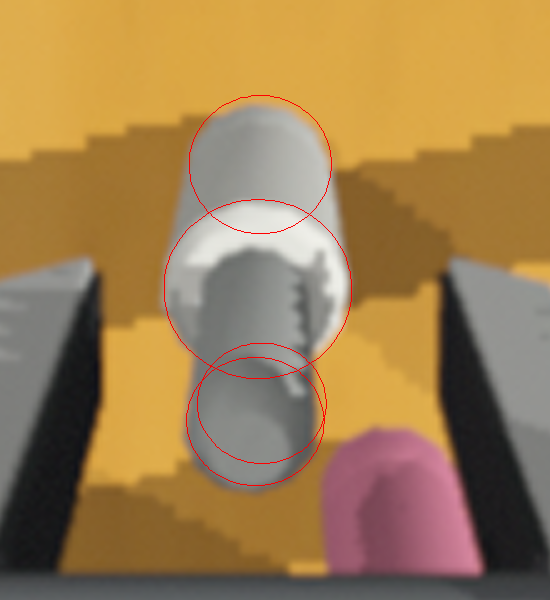

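Request:
{"method": "arm_command", "body": {
  "gripper": 5,
  "force": 12,
  "deltas": [
    {"translation": [0,0,-0.05],"turn": [0,0,0]},
    {"translation": [0,0,-0.05],"turn": [0,0,0]},
    {"translation": [0,0,-0.05],"turn": [0,0,0]},
    {"translation": [0,0,-0.05],"turn": [0,0,0]},
    {"translation": [0,0,-0.05],"turn": [0,0,0]},
    {"translation": [0,0,-0.05],"turn": [0,0,0]},
    {"translation": [0,0,-0.05],"turn": [0,0,0]},
    {"translation": [0,0,-0.05],"turn": [0,0,0]}
  ]
}}

```text
time_s: 12.05
ee_pos: [0.5474, -0.0077, 0.0966]
eef_rot: [1.537, 1.571, -0.032]
force: [-0.1, 0.5, 1.9]
grip_width: 0.0132
```

```bash
python3 - <<'E'
from h import *
print(pose()[0],ctrl.get_obs()['grip_width']); goal((.4156,.2175,.26),0)
E
```

```text
[ 0.54744569 -0.00771601  0.09656425] 0.013179171282162807
T [-6.54 -5.26 -9.02] W [ 0.01  0.   -0.  ] rows>= 7.384252717920647
```

Request:
{"method": "arm_command", "body": {
  "deltas": [
    {"translation": [-1,0,0],"turn": [0,0,0]},
    {"translation": [-2.4,0,0],"turn": [0,0,0]},
    {"translation": [-3.8,0,0],"turn": [0,0,0]},
    {"translation": [-5.2,0,0],"turn": [0,0,0]},
    {"translation": [-6.5,-0.5,-0.9],"turn": [0,0,0]},
    {"translation": [-6.54,-1.3,-2.3],"turn": [0,0,0]},
    {"translation": [-6.54,-2.2,-3.7],"turn": [0,0,0]},
    {"translation": [-6.54,-3,-5],"turn": [0,0,0]},
    {"translation": [-6.54,-3.8,-6.4],"turn": [0,0,0]},
    {"translation": [-6.54,-4.5,-7.7],"turn": [0,0,0]},
    {"translation": [-6.54,-5.1,-8.7],"turn": [0,0,0]},
    {"translation": [-6.54,-5.26,-9.02],"turn": [0,0,0]}
  ]
}}

```text
time_s: 13.05
ee_pos: [0.4136, 0.2202, 0.26]
eef_rot: [-2.787, 1.57, 1.93]
force: [0.6, 0.0, -0.1]
grip_width: 0.0137
```

Request:
{"method": "arm_command", "body": {
  "deltas": [
    {"translation": [0,0,0],"turn": [0,0,0]},
    {"translation": [0,0,0],"turn": [0,0,0]},
    {"translation": [0,0,0],"turn": [0,0,0]}
  ]
}}

```text
time_s: 13.3
ee_pos: [0.4162, 0.2167, 0.2598]
eef_rot: [-0.411, 1.57, -1.982]
force: [-0.6, -0.1, -0.9]
grip_width: 0.0138
```

```bash
python3 - <<'E'
from h import *
w=optics.camera('wrist');c=optics.get_calibration('wrist')
P=pose()[0];print(P,phi(),ctrl.get_obs()['force']); z=P[2]-.0966
b=P[:2]
draw(w,'wrist',[(*b,z+.066,.012),(*b,z,.012),(.4156,.2172,.09,.0305),(.4156,.2172,.09,.027),(.4156,.2172,.018,.0235),(.4156,.2172,.023,.005)],c,'pics/f8.png',(170,120,340,290),4)
s=optics.camera('side'); c=optics.get_calibration('side')
draw(s,'side',[(*b,z+.066,.012),(*b,z,.012),(.4156,.2172,.09,.0305)],c,'pics/f9.png',(180,60,300,180),5)
E
```

```text
[0.41624813 0.2165904  0.25981041] -0.00020278880200438795 [ 0.65237587 -0.04916726 -0.75233498]
```

View pics/f8.png

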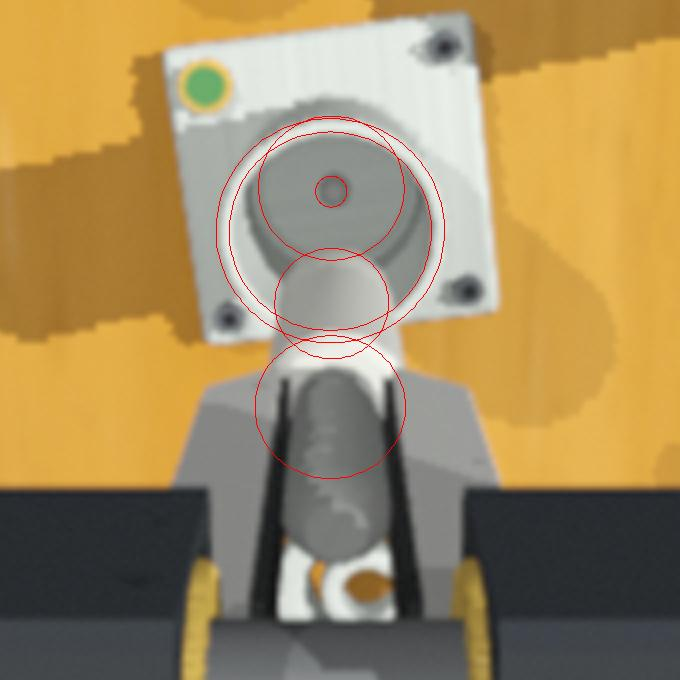

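View pics/f9.png

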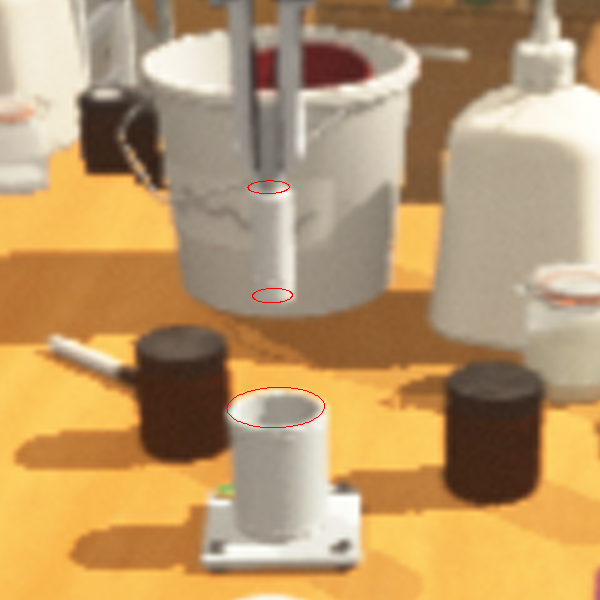

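Request:
{"method": "arm_command", "body": {
  "deltas": [
    {"translation": [0.5,-0.02,-0.03],"turn": [0,0,0]},
    {"translation": [1.2,-0.02,-0.03],"turn": [0,0,0]},
    {"translation": [2,-0.02,-0.03],"turn": [0,0,0]},
    {"translation": [2.8,-0.02,-0.03],"turn": [0,0,0]},
    {"translation": [3.6,-0.02,-0.03],"turn": [0,0,0]},
    {"translation": [4.2,-0.02,-0.03],"turn": [0,0,0]},
    {"translation": [4.7,-0.02,-0.03],"turn": [0,0,0]},
    {"translation": [5,-0.02,-0.03],"turn": [0,0,0]},
    {"translation": [5.1,-0.02,-0.03],"turn": [0,0,0]},
    {"translation": [5.1,-0.02,-0.03],"turn": [0,0,0]},
    {"translation": [5.1,-0.02,-0.03],"turn": [0,0,0]},
    {"translation": [5.1,-0.02,-0.03],"turn": [0,0,0]}
  ]
}}

```text
time_s: 14.4
ee_pos: [0.4155, 0.2184, 0.1332]
eef_rot: [1.981, 1.57, 0.411]
force: [0.4, -0.4, -1.5]
grip_width: 0.0134
```

```bash
python3 - <<'E'
from h import *
L=[]
for i in range(6):
    w=optics.camera('wrist'); L.append(pose()[0])
print(np.round(L,4),np.mean(L,0)); P=np.mean(L,0);c=optics.get_calibration('wrist');z=P[2]-.0966
draw(w,'wrist',[(*P[:2],z+.066,.012),(.4156,.2172,.09,.0305),(.4156,.2172,.09,.027),(.4156,.2172,.023,.005)],c,'pics/f8.png',(170,120,340,290),4)
E
```

```text
[[0.4154 0.2185 0.1332]
 [0.4154 0.2185 0.1331]
 [0.4153 0.2184 0.1329]
 [0.4152 0.2185 0.1328]
 [0.4152 0.2184 0.1327]
 [0.4151 0.2184 0.1327]] [0.41527537 0.21845322 0.13290426]
```

View pics/f8.png

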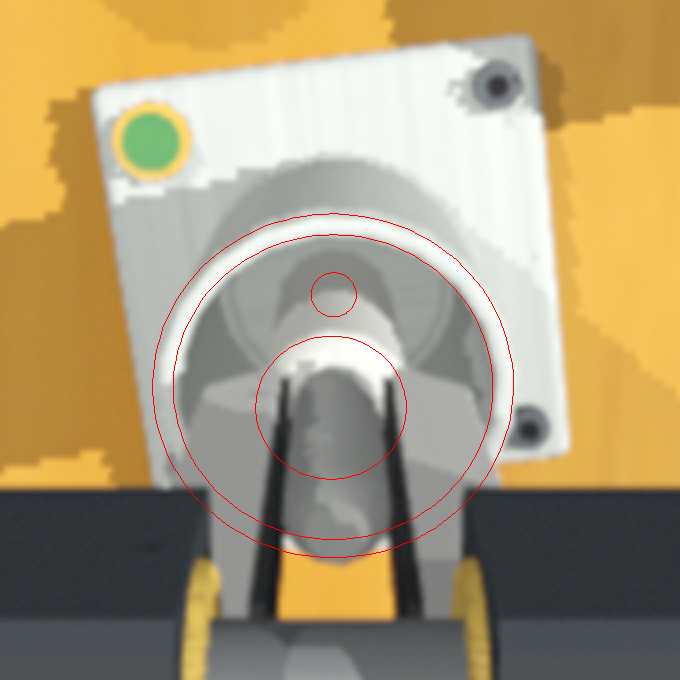

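Request:
{"method": "arm_command", "body": {
  "deltas": [
    {"translation": [0.05,0.02,0.05],"turn": [0,0,0]},
    {"translation": [0.15,0.02,0.05],"turn": [0,0,0]},
    {"translation": [0.25,0.02,0.05],"turn": [0,0,0]},
    {"translation": [0.35,0.02,0.05],"turn": [0,0,0]},
    {"translation": [0.45,0.02,0.05],"turn": [0,0,0]},
    {"translation": [0.45,0.02,0.05],"turn": [0,0,0]},
    {"translation": [0.45,0.02,0.05],"turn": [0,0,0]}
  ]
}}

```text
time_s: 15.28
ee_pos: [0.4155, 0.2171, 0.121]
eef_rot: [-1.191, 1.57, -2.761]
force: [-0.4, 0.0, -1.1]
grip_width: 0.0133
```

No contact force at 3.5 mm below the dowel tip: it is on the dowel. Continue to the bottom.

Request:
{"method": "arm_command", "body": {
  "deltas": [
    {"translation": [0.08,0,0],"turn": [0,0,0]},
    {"translation": [0.16,0,0],"turn": [0,0,0]},
    {"translation": [0.22,0,0],"turn": [0,0,0]},
    {"translation": [0.26,0,0],"turn": [0,0,0]},
    {"translation": [0.28,0,0],"turn": [0,0,0]},
    {"translation": [0.28,0,0],"turn": [0,0,0]}
  ]
}}

```text
time_s: 15.78
ee_pos: [0.4157, 0.2172, 0.1145]
eef_rot: [2.056, 1.57, 0.487]
force: [-1.5, -1.0, 3.9]
grip_width: 0.0138
```

Request:
{"method": "arm_command", "body": {
  "gripper": 36,
  "deltas": [
    {"translation": [0,0,0],"turn": [0,0,0]},
    {"translation": [0,0,0],"turn": [0,0,0]},
    {"translation": [0,0,0],"turn": [0,0,0]},
    {"translation": [0,0,0],"turn": [0,0,0]},
    {"translation": [-0.5,0,0],"turn": [0,0,0]},
    {"translation": [-1.2,0,0],"turn": [0,0,0]},
    {"translation": [-2.2,0,0],"turn": [0,0,0]},
    {"translation": [-3.4,0,0],"turn": [0,0,0]},
    {"translation": [-4.6,0,0],"turn": [0,0,0]},
    {"translation": [-5,0,0],"turn": [0,0,0]},
    {"translation": [-5,0,0],"turn": [0,0,0]},
    {"translation": [-5,0,0],"turn": [0,0,0]}
  ]
}}

```text
time_s: 16.78
ee_pos: [0.4154, 0.217, 0.2384]
eef_rot: [-1.153, 1.57, -2.722]
force: [0.4, 0.4, -0.5]
grip_width: 0.036
```

```bash
python3 - <<'E'
from h import *
w=optics.camera('wrist');c=optics.get_calibration('wrist')
P=pose()[0];print(P)
q=(.4156,.2172)
draw(w,'wrist',[(*q,.09,.0305),(*q,.09,.027),(*q,.084,.012),(*q,.126,.007)],c,'pics/f10.png',(170,120,340,290),4)
goal((.435,.074,.23),0)
E
```

```text
[0.41513437 0.21694014 0.23767467]
T [0.31 0.79 5.72] W [0.02 0.01 0.02] rows>= 3.4656573742097487
```

View pics/f10.png

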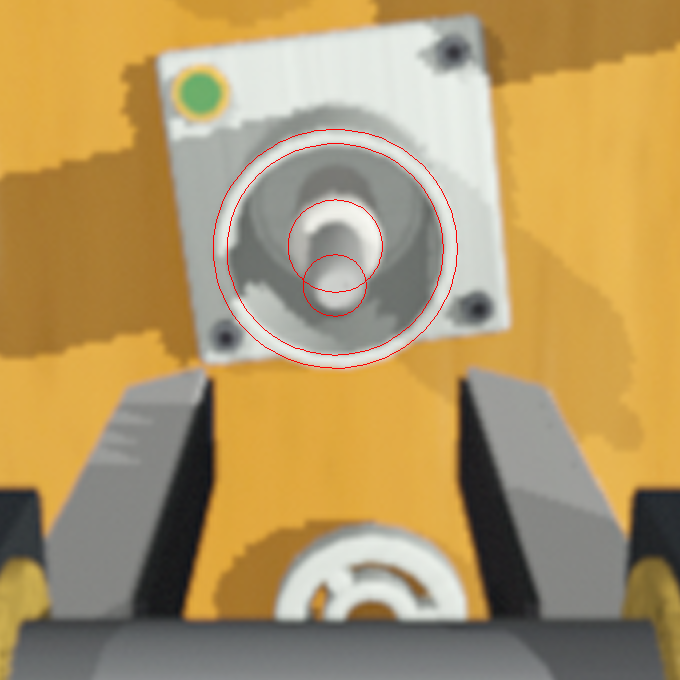

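Request:
{"method": "arm_command", "body": {
  "gripper": 85,
  "deltas": [
    {"translation": [0,0.25,1.5],"turn": [0,0,0]},
    {"translation": [0.3,0.5,3],"turn": [0,0,0]},
    {"translation": [0.3,0.79,4.5],"turn": [0,0,0]},
    {"translation": [0.3,0.79,5.4],"turn": [0,0,0]},
    {"translation": [0.3,0.79,5.72],"turn": [0,0,0]},
    {"translation": [0.3,0.79,5.72],"turn": [0,0,0]},
    {"translation": [0.3,0.79,5.72],"turn": [0,0,0]},
    {"translation": [0.3,0.79,5.72],"turn": [0,0,0]}
  ]
}}

```text
time_s: 17.5
ee_pos: [0.4353, 0.0752, 0.2312]
eef_rot: [-1.721, 1.57, 2.994]
force: [1.1, 0.8, -0.2]
grip_width: 0.0838
```

```bash
python3 - <<'E'
from h import *
w=optics.camera('wrist');c=optics.get_calibration('wrist')
P=pose()[0];print(P)
for z in (.015,.020,.025): print(z,fit(w,'wrist',.435,.074,z,[(.032,-1),(.0093,1)],c,.012))
b,s=fit(w,'wrist',.435,.074,.02,[(.032,-1),(.0093,1)],c,.012)
draw(w,'wrist',[(*b,.02,.032),(*b,.02,.016),(*b,.02,.0093)],c,'pics/f11.png',(170,90,340,260),4)
goal((*b,.028),0)
im=cv2.imread('pics/top0.png')[...,::-1];c=optics.get_calibration('top')
print('top',fit(im,'top',*b,.02,[(.032,-1),(.0093,1)],c,.008))
E
```

```text
[0.43539139 0.07525774 0.23135737]
0.015 (array([0.4275, 0.0755]), np.float64(80.0))
0.02 (array([0.428 , 0.0765]), np.float64(80.0))
0.025 (array([0.42864429, 0.0770938 ]), np.float64(79.86902618408203))
T [ 8.13 -0.29 -0.05] W [ 0.03 -0.    0.01] rows>= 4.879986754757274
top (array([0.42828437, 0.07531257]), np.float64(42.979122161865234))
```

View pics/f11.png

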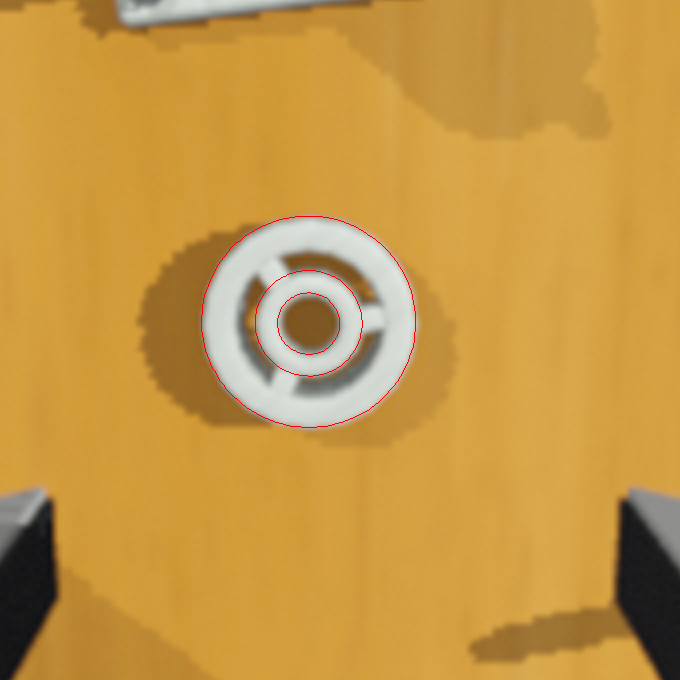

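Request:
{"method": "arm_command", "body": {
  "gripper": 85,
  "deltas": [
    {"translation": [0.8,-0.29,-0.03],"turn": [0,0,0]},
    {"translation": [2,-0.29,-0.03],"turn": [0,0,0]},
    {"translation": [3.3,-0.29,-0.03],"turn": [0,0,0]},
    {"translation": [4.6,-0.29,-0.03],"turn": [0,0,0]},
    {"translation": [5.8,-0.29,-0.03],"turn": [0,0,0]},
    {"translation": [6.8,-0.29,-0.03],"turn": [0,0,0]},
    {"translation": [7.5,-0.29,-0.03],"turn": [0,0,0]},
    {"translation": [8,-0.29,-0.03],"turn": [0,0,0]},
    {"translation": [8.12,-0.29,-0.03],"turn": [0,0,0]},
    {"translation": [8.12,-0.29,-0.03],"turn": [0,0,0]},
    {"translation": [8.12,-0.29,-0.03],"turn": [0,0,0]},
    {"translation": [8.12,-0.29,-0.03],"turn": [0,0,0]}
  ]
}}

```text
time_s: 18.55
ee_pos: [0.4288, 0.0753, 0.0296]
eef_rot: [1.68, 1.569, 0.111]
force: [0.0, -0.1, 0.2]
grip_width: 0.085
```

```bash
python3 - <<'E'
from h import *
w=optics.camera('wrist');c=optics.get_calibration('wrist')
P=pose()[0];print(P)
b,s=fit(w,'wrist',.428,.076,.02,[(.0093,1)],c,.004);print(b,s)
cv2.imwrite('pics/w12.png',w[...,::-1])
goal((.428,.076,.028),0)
E
```

```text
[0.42879521 0.07515957 0.02956915]
[0.42778302 0.07631297] 37.42066192626953
T [ 0.06 -0.03 -0.03] W [ 0.02 -0.   -0.02] rows>= 0.0467527843589642
```

View pics/w12.png

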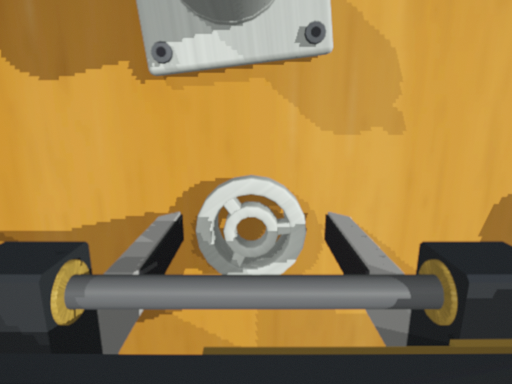

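Request:
{"method": "arm_command", "body": {
  "gripper": 85,
  "deltas": [
    {"translation": [0.06,-0.03,-0.04],"turn": [0,0,0]},
    {"translation": [0.06,-0.03,-0.04],"turn": [0,0,0]},
    {"translation": [0.06,-0.03,-0.04],"turn": [0,0,0]}
  ]
}}

```text
time_s: 18.85
ee_pos: [0.4276, 0.076, 0.0274]
eef_rot: [1.655, 1.57, 0.086]
force: [0.1, -0.8, 1.4]
grip_width: 0.085
```

Request:
{"method": "arm_command", "body": {
  "gripper": 50,
  "force": 15,
  "deltas": [
    {"translation": [0,0,0],"turn": [0,0,0]},
    {"translation": [0,0,0],"turn": [0,0,0]},
    {"translation": [0,0,0],"turn": [0,0,0]},
    {"translation": [0,0,0],"turn": [0,0,0]},
    {"translation": [0,0,0],"turn": [0,0,0]},
    {"translation": [0,0,0],"turn": [0,0,0]},
    {"translation": [0,0,0],"turn": [0,0,0]},
    {"translation": [0,0,0],"turn": [0,0,0]}
  ]
}}

```text
time_s: 19.52
ee_pos: [0.4276, 0.0759, 0.0272]
eef_rot: [1.487, 1.571, -0.083]
force: [-0.4, 0.4, 0.4]
grip_width: 0.0645
```

```bash
python3 - <<'E'
from h import *
w=optics.camera('wrist');c=optics.get_calibration('wrist')
P=pose()[0];print(P,phi(),ctrl.get_obs()['grip_width'])
b,s=fit(w,'wrist',.428,.076,.02,[(.0093,1)],c,.004);print(b-P[:2],s)
goal((.4156,.2172,.20),0)
E
```

```text
[0.42756373 0.07589338 0.02721804] 0.001297669722450271 0.06447619666312525
[0.00062505 0.00052469] 37.57262420654297
T [-6.91 -0.47 -5.65] W [ 0.01 -0.   -0.  ] rows>= 5.360358475432053
```

Request:
{"method": "arm_command", "body": {
  "deltas": [
    {"translation": [-0.8,0,0],"turn": [0,0,0]},
    {"translation": [-2,0,0],"turn": [0,0,0]},
    {"translation": [-3.3,0,0],"turn": [0,0,0]},
    {"translation": [-4.7,0,0],"turn": [0,0,0]},
    {"translation": [-6,0,0],"turn": [0,0,0]},
    {"translation": [-6.9,-0.1,-0.8],"turn": [0,0,0]},
    {"translation": [-6.9,-0.2,-2],"turn": [0,0,0]},
    {"translation": [-6.9,-0.3,-3.2],"turn": [0,0,0]},
    {"translation": [-6.9,-0.4,-4.4],"turn": [0,0,0]},
    {"translation": [-6.9,-0.47,-5.3],"turn": [0,0,0]},
    {"translation": [-6.9,-0.47,-5.65],"turn": [0,0,0]},
    {"translation": [-6.9,-0.47,-5.65],"turn": [0,0,0]}
  ]
}}

```text
time_s: 20.57
ee_pos: [0.4153, 0.2182, 0.1994]
eef_rot: [-1.284, 1.57, -2.851]
force: [0.1, -1.2, -0.0]
grip_width: 0.0644
```

Request:
{"method": "arm_command", "body": {
  "deltas": [
    {"translation": [0,0,0],"turn": [0,0,0]},
    {"translation": [0,0,0],"turn": [0,0,0]},
    {"translation": [0,0,0],"turn": [0,0,0]}
  ]
}}

```text
time_s: 20.82
ee_pos: [0.4158, 0.2161, 0.1997]
eef_rot: [-0.25, 1.571, -1.821]
force: [-0.1, 0.6, -1.6]
grip_width: 0.0643
```

```bash
python3 - <<'E'
from h import *
w=optics.camera('wrist');c=optics.get_calibration('wrist')
P=pose()[0];print(P,phi(),ctrl.get_obs()['grip_width'])
q=(.4156,.2172);z=P[2]-.0272
draw(w,'wrist',[(*P[:2],z+.02,.032),(*P[:2],z+.02,.0093),(*q,.09,.0305),(*q,.126,.007)],c,'pics/f13.png',(155,130,355,330),3)
s=optics.camera('side'); c=optics.get_calibration('side')
draw(s,'side',[(*P[:2],z+.02,.032),(*q,.09,.0305),(*q,.126,.007)],c,'pics/f14.png',(180,60,300,180),5)
goal((.4156,.2172,.16),0)
E
```

```text
[0.41578916 0.21617425 0.19972798] -2.42927819719425e-06 0.06453089240139799
T [ 1.59 -0.01 -0.03] W [ 0. -0. -0.] rows>= 0.9541493871509572
```

View pics/f13.png

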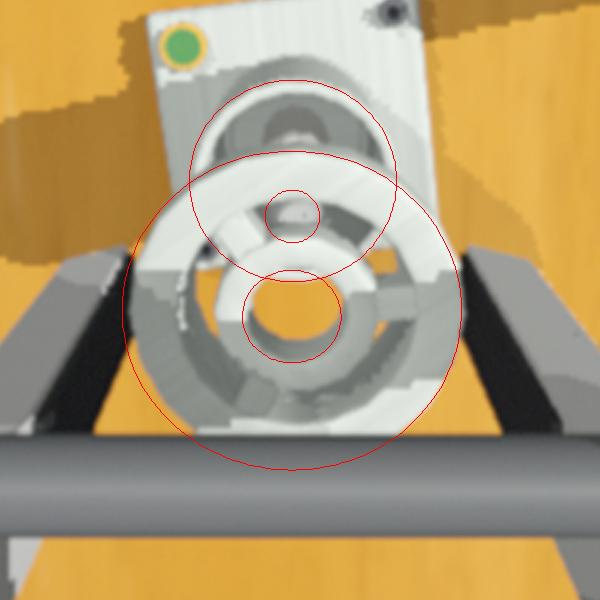

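View pics/f14.png

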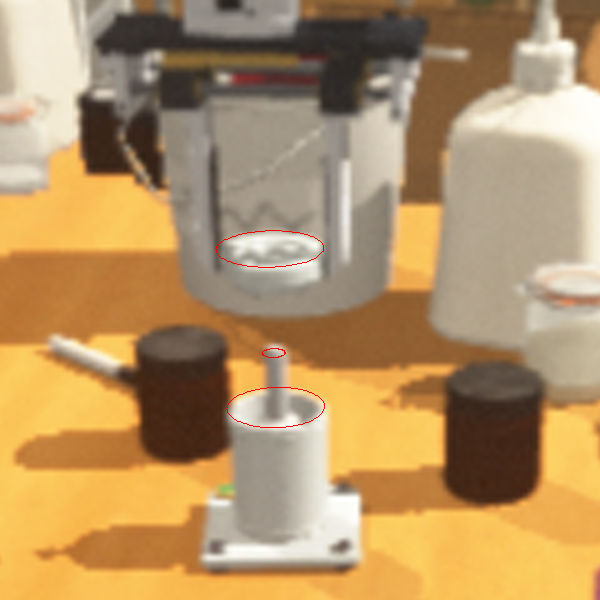

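Request:
{"method": "arm_command", "body": {
  "deltas": [
    {"translation": [0.4,-0.01,-0.02],"turn": [0,0,0]},
    {"translation": [0.8,-0.01,-0.02],"turn": [0,0,0]},
    {"translation": [1.2,-0.01,-0.02],"turn": [0,0,0]},
    {"translation": [1.4,-0.01,-0.02],"turn": [0,0,0]},
    {"translation": [1.4,-0.01,-0.02],"turn": [0,0,0]},
    {"translation": [1.4,-0.01,-0.02],"turn": [0,0,0]}
  ]
}}

```text
time_s: 21.42
ee_pos: [0.4153, 0.2176, 0.1644]
eef_rot: [-1.145, 1.57, -2.714]
force: [-0.4, 0.2, -1.3]
grip_width: 0.0644
```

```bash
python3 - <<'E'
from h import *
for i in range(3): w=optics.camera('wrist');print(pose()[0])
c=optics.get_calibration('wrist');P=pose()[0]
q=(.4156,.2172);z=P[2]-.0272
draw(w,'wrist',[(*P[:2],z+.02,.0093),(*q,.09,.0305),(*q,.126,.007)],c,'pics/f13.png',(155,130,355,330),3)
goal((.4156,.2172,.1092),0)
E
```

```text
[0.4154273  0.21768226 0.16476998]
[0.41550835 0.21773727 0.16499495]
[0.41551497 0.21772477 0.16504895]
T [2.23 0.   0.02] W [ 0.02 -0.   -0.01] rows>= 1.3393640599203118
```

View pics/f13.png

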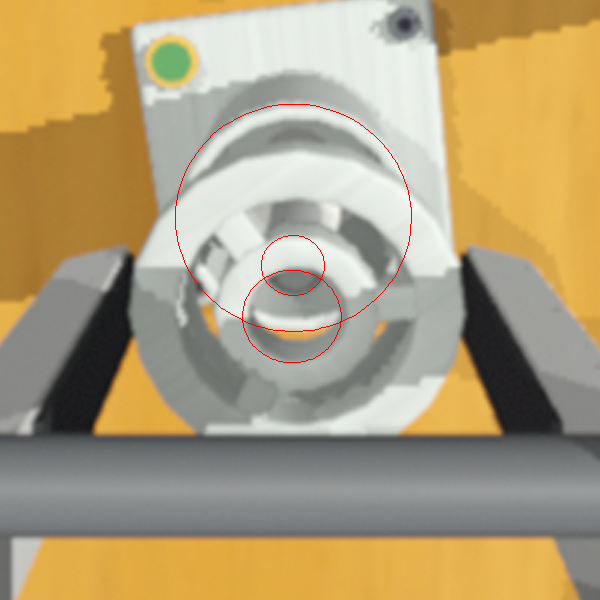

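Request:
{"method": "arm_command", "body": {
  "deltas": [
    {"translation": [0.3,0,0.02],"turn": [0,0,0]},
    {"translation": [0.6,0,0.02],"turn": [0,0,0]},
    {"translation": [0.9,0,0.02],"turn": [0,0,0]},
    {"translation": [1.2,0,0.02],"turn": [0,0,0]},
    {"translation": [1.5,0,0.02],"turn": [0,0,0]},
    {"translation": [1.7,0,0.02],"turn": [0,0,0]},
    {"translation": [1.7,0,0.02],"turn": [0,0,0]},
    {"translation": [1.7,0,0.02],"turn": [0,0,0]}
  ]
}}

```text
time_s: 22.23
ee_pos: [0.4153, 0.2171, 0.122]
eef_rot: [-1.214, 1.57, -2.783]
force: [-0.8, 0.6, -0.6]
grip_width: 0.0643
```

```bash
python3 - <<'E'
from h import *
for i in range(3): w=optics.camera('wrist');print(pose()[0],ctrl.get_obs()['force'])
cv2.imwrite('pics/w15.png',cv2.resize(np.ascontiguousarray(w[130:330,155:355,::-1]),None,fx=3,fy=3))
goal((.4156,.2172,.1092),0)
E
```

```text
[0.41541822 0.21718925 0.12230897] [ 0.06335784 -0.42170693 -0.09515446]
[0.41554316 0.2172074  0.12249918] [ 0.12646068 -0.10703259 -0.90096858]
[0.41553716 0.21721666 0.1225512 ] [-0.14254641 -0.59750427 -0.52209934]
T [0.53 0.   0.  ] W [ 0.02 -0.   -0.01] rows>= 0.3201764123256509
```

View pics/w15.png

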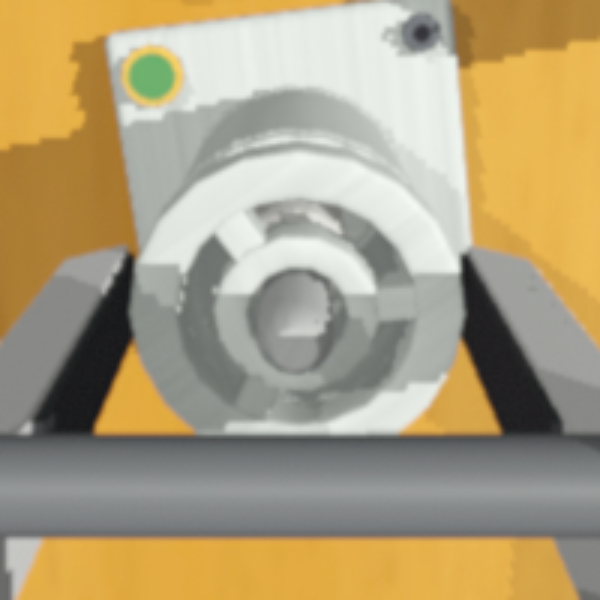

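The stem is up through the hub; lower to seat.

Request:
{"method": "arm_command", "body": {
  "deltas": [
    {"translation": [0.12,0,0],"turn": [0,0,0]},
    {"translation": [0.24,0,0],"turn": [0,0,0]},
    {"translation": [0.36,0,0],"turn": [0,0,0]},
    {"translation": [0.46,0,0],"turn": [0,0,0]},
    {"translation": [0.54,0,0],"turn": [0,0,0]},
    {"translation": [0.55,0,0],"turn": [0,0,0]},
    {"translation": [0.55,0,0],"turn": [0,0,0]}
  ]
}}

```text
time_s: 22.97
ee_pos: [0.4154, 0.2172, 0.1089]
eef_rot: [2.721, 1.571, 1.152]
force: [-4.5, -1.5, 9.0]
grip_width: 0.0645
```

Request:
{"method": "arm_command", "body": {
  "gripper": 80,
  "deltas": [
    {"translation": [0,0,0],"turn": [0,0,0]},
    {"translation": [0,0,0],"turn": [0,0,0]},
    {"translation": [0,0,0],"turn": [0,0,0]},
    {"translation": [0,0,0],"turn": [0,0,0]},
    {"translation": [-0.5,0,0],"turn": [0,0,0]},
    {"translation": [-1.3,0,0],"turn": [0,0,0]},
    {"translation": [-2.5,0,0],"turn": [0,0,0]},
    {"translation": [-3.8,0,0],"turn": [0,0,0]},
    {"translation": [-5,0,0],"turn": [0,0,0]},
    {"translation": [-5.6,0,0],"turn": [0,0,0]},
    {"translation": [-5.6,0,0],"turn": [0,0,0]},
    {"translation": [-5.6,0,0],"turn": [0,0,0]}
  ]
}}

```text
time_s: 23.97
ee_pos: [0.4154, 0.2171, 0.2484]
eef_rot: [2.032, 1.57, 0.462]
force: [1.0, 0.4, -0.6]
grip_width: 0.0798
```

```bash
python3 - <<'E'
from h import *
w=optics.camera('wrist');c=optics.get_calibration('wrist');P=pose()[0];print(P)
q=(.4156,.2172)
print(fit(w,'wrist',*q,.102,[(.032,-1)],c,.004))
draw(w,'wrist',[(*q,.102,.032),(*q,.102,.0093),(*q,.126,.007)],c,'pics/f16.png',(170,110,340,280),4)
s=optics.camera('side');c=optics.get_calibration('side')
draw(s,'side',[(*q,.102,.032),(*q,.09,.032),(*q,.126,.007)],c,'pics/f17.png',(180,90,300,190),5)
goal((.546,-.307,.24),-.51)
E
```

```text
[0.41507153 0.21699378 0.24742839]
(array([0.41577451, 0.21690351]), np.float64(31.330129623413086))
T [ 0.29  5.22 20.96] W [5.86 0.01 0.02] rows>= 12.952423516067917
```

View pics/f16.png

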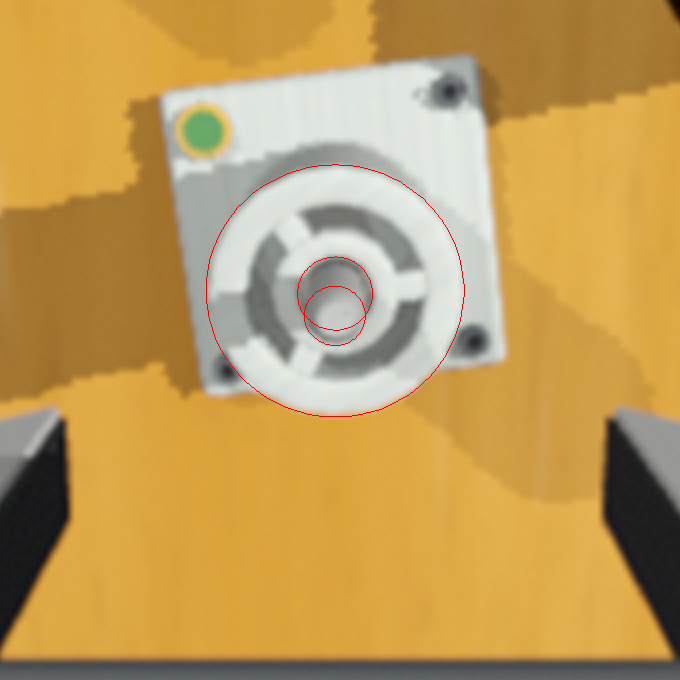

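View pics/f17.png

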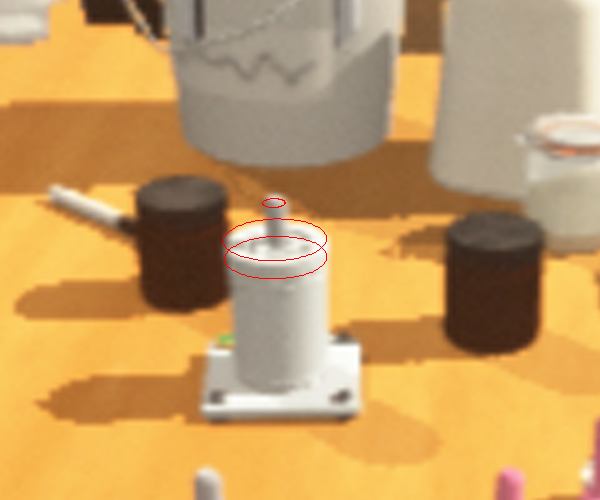

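Request:
{"method": "arm_command", "body": {
  "gripper": 60,
  "deltas": [
    {"translation": [0.2,0.4,1.4],"turn": [0,0,0]},
    {"translation": [0.3,0.75,3],"turn": [0,0,0]},
    {"translation": [0.3,1.1,4.5],"turn": [0,0,0]},
    {"translation": [0.3,1.5,6],"turn": [0,0,0]},
    {"translation": [0.3,1.9,7.5],"turn": [0,0,0]},
    {"translation": [0.3,2.25,9],"turn": [0,0,0]},
    {"translation": [0.3,2.6,10.5],"turn": [0,0,0]},
    {"translation": [0.3,3,12],"turn": [0,0,0]},
    {"translation": [0.3,3.4,13.5],"turn": [0,0,0]},
    {"translation": [0.3,3.75,15],"turn": [0,0,0]},
    {"translation": [0.3,4.1,16.5],"turn": [0,0,0]},
    {"translation": [0.3,4.5,18],"turn": [0,0,0]}
  ]
}}

```text
time_s: 25.07
ee_pos: [0.5281, -0.2346, 0.2392]
eef_rot: [-2.076, 1.568, 2.637]
force: [0.5, 0.5, 0.0]
grip_width: 0.0601
```

```bash
python3 - <<'E'
from h import *
goal((.546,-.307,.24),0)
E
```

```text
T [-0.04  0.71  2.9 ] W [ 0.01 -0.01  0.02] rows>= 1.7890065369179748
```

Request:
{"method": "arm_command", "body": {
  "deltas": [
    {"translation": [0,0.3,1.3],"turn": [0,0,0]},
    {"translation": [0,0.6,2.4],"turn": [0,0,0]},
    {"translation": [0,0.7,2.9],"turn": [0,0,0]},
    {"translation": [0,0.7,2.9],"turn": [0,0,0]},
    {"translation": [0,0.7,2.9],"turn": [0,0,0]},
    {"translation": [0,0.7,2.9],"turn": [0,0,0]}
  ]
}}

```text
time_s: 25.57
ee_pos: [0.5459, -0.3042, 0.2401]
eef_rot: [-2.249, 1.569, 2.466]
force: [0.1, 0.1, -0.0]
grip_width: 0.0599
```

```bash
python3 - <<'E'
from h import *
w=optics.camera('wrist');c=optics.get_calibration('wrist');P=pose()[0];print(P,phi())
for z in (.02,.026,.032): print(z,fit(w,'wrist',.546,-.307,z,[(.016,1),(.009,-1)],c,.01))
b,s=fit(w,'wrist',.546,-.307,.026,[(.016,1),(.009,-1)],c,.01)
draw(w,'wrist',[(*b,.026,.016),(*b,.026,.009),(*b,0,.016)],c,'pics/f18.png',(170,90,340,260),4)
cv2.imwrite('pics/w18.png',w[...,::-1])
goal((*b,.026),0)
E
```

```text
[ 0.54599618 -0.30406275  0.24060923] 0.0023219518411887845
0.02 (array([ 0.54065876, -0.30547886]), np.float64(14.865177154541016))
0.026 (array([ 0.54048794, -0.30488505]), np.float64(14.682374000549316))
0.032 (array([ 0.54042694, -0.30400355]), np.float64(14.438348770141602))
T [ 8.58 -0.22  0.04] W [ 0.03 -0.01  0.01] rows>= 5.14823691840584
```

View pics/f18.png

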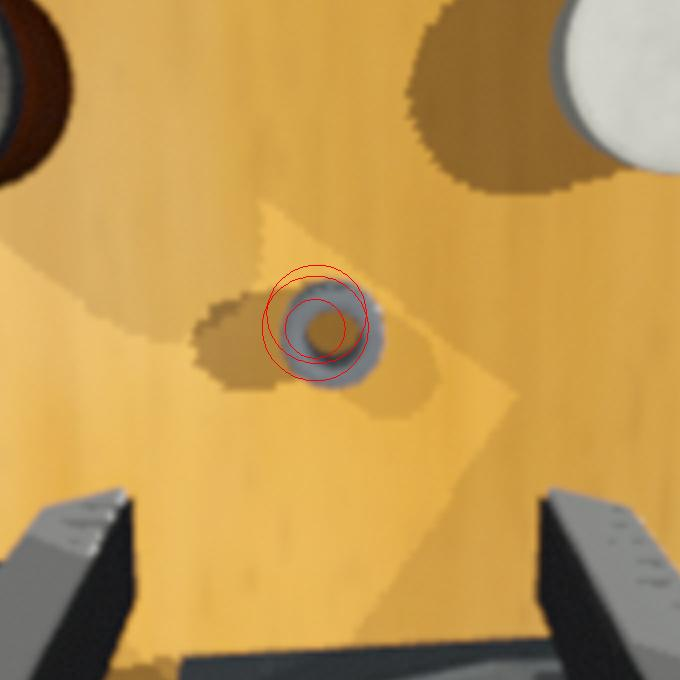

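View pics/w18.png

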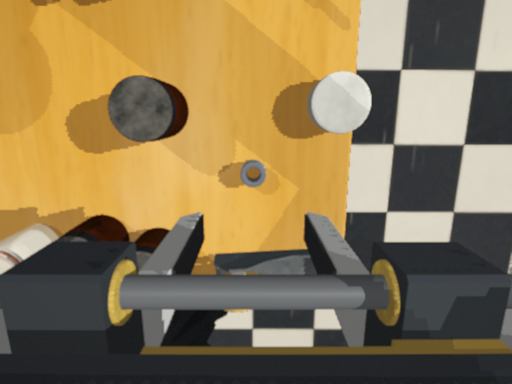

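```bash
python3 - <<'E'
from h import *
w=optics.camera('wrist');c=optics.get_calibration('wrist');P=pose()[0];print(P,phi())
g=np.clip(w[...,0].astype(int)-w[...,2]+60,0,255).astype(np.uint8)[...,None].repeat(3,2)
for z in (.02,.026,.032): print(z,fit(g,'wrist',.544,-.307,z,[(.016,1),(.009,-1)],c,.01))
b,s=fit(g,'wrist',.544,-.307,.026,[(.016,1),(.009,-1)],c,.01)
draw(w,'wrist',[(*b,.026,.016),(*b,.026,.009),(*b,0,.016)],c,'pics/f18.png',(200,120,310,230),5)
goal((*b,.026),0)
E
```

```text
[ 0.54606111 -0.30406303  0.24088155] 0.002530270496385951
0.02 (array([ 0.54575948, -0.30692277]), np.float64(71.66838836669922))
0.026 (array([ 0.54572648, -0.30659756]), np.float64(69.77467346191406))
0.032 (array([ 0.54572474, -0.30408997]), np.float64(67.89013671875))
T [ 8.6  -0.01  0.1 ] W [ 0.03 -0.    0.  ] rows>= 5.153399468485319
```

View pics/f18.png

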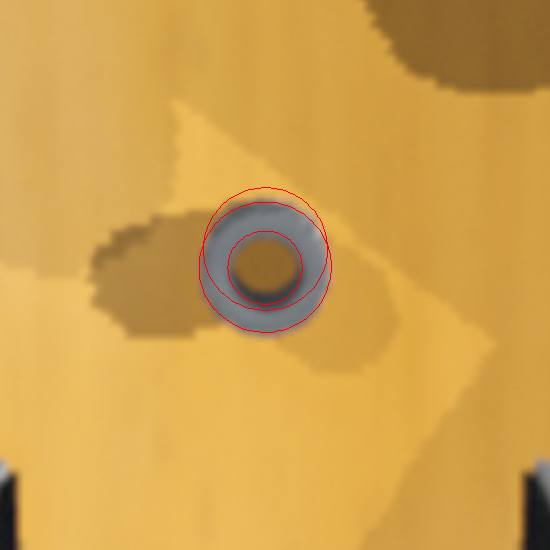

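Request:
{"method": "arm_command", "body": {
  "gripper": 60,
  "deltas": [
    {"translation": [0.8,-0.01,0.12],"turn": [0,0,0]},
    {"translation": [2,-0.01,0.12],"turn": [0,0,0]},
    {"translation": [3.3,-0.01,0.12],"turn": [0,0,0]},
    {"translation": [4.6,-0.01,0.12],"turn": [0,0,0]},
    {"translation": [5.8,-0.01,0.12],"turn": [0,0,0]},
    {"translation": [6.9,-0.01,0.12],"turn": [0,0,0]},
    {"translation": [7.7,-0.01,0.12],"turn": [0,0,0]},
    {"translation": [8.3,-0.01,0.12],"turn": [0,0,0]},
    {"translation": [8.6,-0.01,0.12],"turn": [0,0,0]},
    {"translation": [8.6,-0.01,0.12],"turn": [0,0,0]},
    {"translation": [8.6,-0.01,0.12],"turn": [0,0,0]},
    {"translation": [8.6,-0.01,0.12],"turn": [0,0,0]}
  ]
}}

```text
time_s: 26.67
ee_pos: [0.5464, -0.3083, 0.0274]
eef_rot: [1.003, 1.569, -0.567]
force: [-0.9, -1.1, -0.2]
grip_width: 0.0601
```

```bash
python3 - <<'E'
from h import *
for i in range(3): w=optics.camera('wrist')
c=optics.get_calibration('wrist');P=pose()[0];print(P,phi())
q=(.5457,-.3072)
draw(w,'wrist',[(*q,.026,.016),(*q,.026,.009),(*q,0,.016)],c,'pics/f19.png',(180,140,330,290),4)
goal((*q,.024),0)
E
```

```text
[ 0.54617361 -0.30840713  0.027026  ] 0.0013758702231821487
T [ 0.12 -0.02 -0.05] W [ 0.02  0.01 -0.02] rows>= 0.07894804633236788
```

View pics/f19.png

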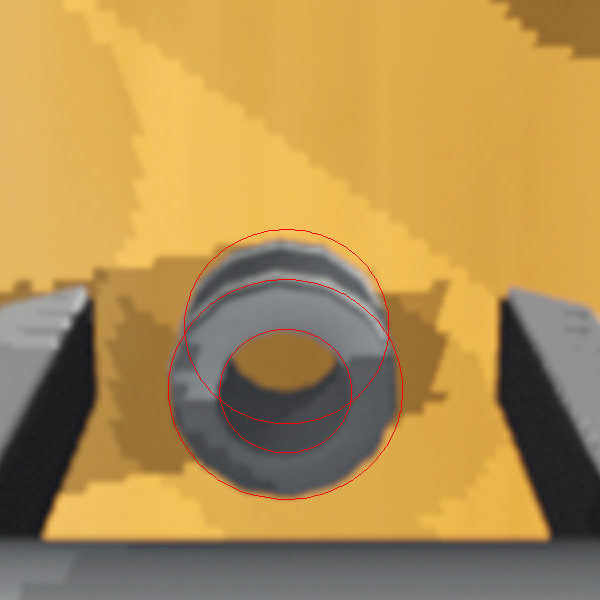

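Request:
{"method": "arm_command", "body": {
  "gripper": 60,
  "deltas": [
    {"translation": [0.12,-0.02,-0.04],"turn": [0,0,0]},
    {"translation": [0.12,-0.02,-0.04],"turn": [0,0,0]},
    {"translation": [0.12,-0.02,-0.04],"turn": [0,0,0]}
  ]
}}

```text
time_s: 27.07
ee_pos: [0.5452, -0.3071, 0.0229]
eef_rot: [-2.207, 1.571, 2.507]
force: [-0.6, -0.5, -0.2]
grip_width: 0.0601
```

Request:
{"method": "arm_command", "body": {
  "gripper": 20,
  "force": 15,
  "deltas": [
    {"translation": [0,0,0],"turn": [0,0,0]},
    {"translation": [0,0,0],"turn": [0,0,0]},
    {"translation": [0,0,0],"turn": [0,0,0]},
    {"translation": [0,0,0],"turn": [0,0,0]},
    {"translation": [0,0,0],"turn": [0,0,0]},
    {"translation": [0,0,0],"turn": [0,0,0]},
    {"translation": [0,0,0],"turn": [0,0,0]},
    {"translation": [0,0,0],"turn": [0,0,0]},
    {"translation": [0,0,0],"turn": [0,0,0]}
  ]
}}

```text
time_s: 27.82
ee_pos: [0.5453, -0.3072, 0.023]
eef_rot: [0.385, 1.571, -1.185]
force: [0.2, 0.7, -0.4]
grip_width: 0.0328
```

```bash
python3 - <<'E'
from h import *
print(pose()[0],phi(),ctrl.get_obs()['grip_width'])
goal((.4156,.2170,.25),0)
E
```

```text
[ 0.54527465 -0.30722816  0.02297898] 0.001296033319771118 0.032755107496040506
T [ -9.08  -5.16 -20.98] W [ 0.01  0.   -0.  ] rows>= 14.048116828501202
```

Request:
{"method": "arm_command", "body": {
  "deltas": [
    {"translation": [-0.8,0,0],"turn": [0,0,0]},
    {"translation": [-2,0,0],"turn": [0,0,0]},
    {"translation": [-3.4,0,0],"turn": [0,0,0]},
    {"translation": [-4.8,0,0],"turn": [0,0,0]},
    {"translation": [-6.2,0,0],"turn": [0,0,0]},
    {"translation": [-7.6,0,0],"turn": [0,0,0]},
    {"translation": [-9.08,-0.15,-0.6],"turn": [0,0,0]},
    {"translation": [-9.08,-0.5,-2],"turn": [0,0,0]},
    {"translation": [-9.08,-0.85,-3.5],"turn": [0,0,0]},
    {"translation": [-9.08,-1.2,-5],"turn": [0,0,0]},
    {"translation": [-9.08,-1.6,-6.5],"turn": [0,0,0]},
    {"translation": [-9.08,-2,-8],"turn": [0,0,0]}
  ]
}}

```text
time_s: 28.82
ee_pos: [0.4941, -0.1056, 0.2498]
eef_rot: [-2.528, 1.571, 2.185]
force: [1.3, 1.1, -1.1]
grip_width: 0.0325
```

```bash
python3 - <<'E'
from h import *
print(pose()[0],phi(),ctrl.get_obs()['grip_width'])
goal((.4156,.2170,.22),0)
E
```

```text
[ 0.49408328 -0.10563664  0.24980887] 0.0010374395581400086 0.03254304113539263
T [  1.19  -3.13 -12.91] W [ 0.01 -0.    0.  ] rows>= 7.9947374601279915
```

Request:
{"method": "arm_command", "body": {
  "deltas": [
    {"translation": [0,-0.35,-1.4],"turn": [0,0,0]},
    {"translation": [0,-0.7,-2.9],"turn": [0,0,0]},
    {"translation": [0,-1.05,-4.4],"turn": [0,0,0]},
    {"translation": [0,-1.4,-5.9],"turn": [0,0,0]},
    {"translation": [0,-1.8,-7.4],"turn": [0,0,0]},
    {"translation": [0,-2.15,-8.9],"turn": [0,0,0]},
    {"translation": [0.3,-2.5,-10.4],"turn": [0,0,0]},
    {"translation": [0.6,-2.9,-11.8],"turn": [0,0,0]},
    {"translation": [1,-3.1,-12.7],"turn": [0,0,0]},
    {"translation": [1.2,-3.15,-12.95],"turn": [0,0,0]},
    {"translation": [1.2,-3.15,-12.95],"turn": [0,0,0]},
    {"translation": [1.2,-3.15,-12.95],"turn": [0,0,0]}
  ]
}}

```text
time_s: 29.82
ee_pos: [0.416, 0.2159, 0.22]
eef_rot: [-0.675, 1.57, -2.244]
force: [0.2, -1.1, -2.2]
grip_width: 0.0325
```

Request:
{"method": "arm_command", "body": {
  "deltas": [
    {"translation": [0,0,0],"turn": [0,0,0]},
    {"translation": [0,0,0],"turn": [0,0,0]},
    {"translation": [0,0,0],"turn": [0,0,0]}
  ]
}}

```text
time_s: 30.07
ee_pos: [0.4163, 0.2156, 0.2204]
eef_rot: [1.878, 1.57, 0.307]
force: [-0.9, -0.4, -1.6]
grip_width: 0.0325
```

```bash
python3 - <<'E'
from h import *
for i in range(2): w=optics.camera('wrist')
c=optics.get_calibration('wrist');P=pose()[0];print(P,phi())
q=(.4156,.2172);z=P[2]-.023
draw(w,'wrist',[(*P[:2],z,.016),(*P[:2],z+.026,.016),(*q,.102,.032),(*q,.126,.007)],c,'pics/f20.png',(170,110,340,280),4)
goal((.4156,.2170,.165),0)
E
```

```text
[0.41612629 0.21582871 0.22017321] 0.0003006442342439687
T [ 2.21 -0.02 -0.05] W [ 0. -0. -0.] rows>= 1.323456825142122
```

View pics/f20.png

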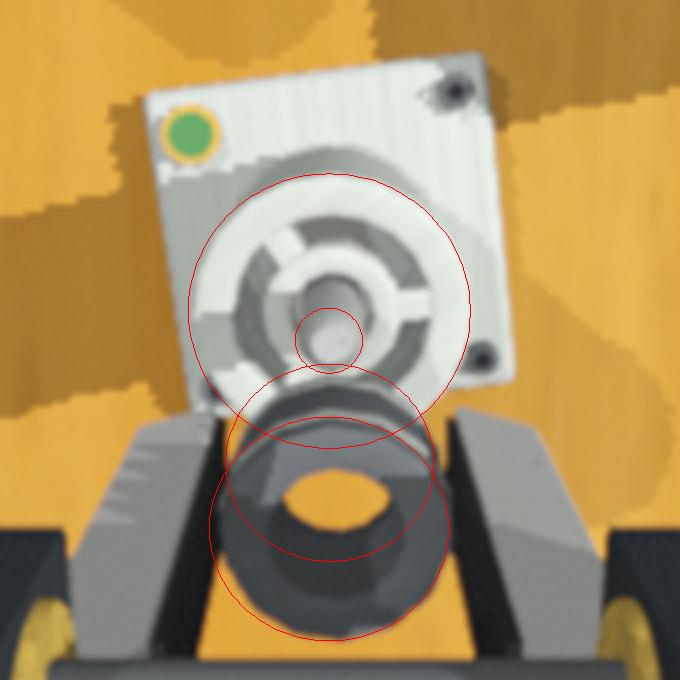

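Request:
{"method": "arm_command", "body": {
  "deltas": [
    {"translation": [0.5,-0.02,-0.02],"turn": [0,0,0]},
    {"translation": [1,-0.02,-0.02],"turn": [0,0,0]},
    {"translation": [1.6,-0.02,-0.02],"turn": [0,0,0]},
    {"translation": [2.1,-0.02,-0.02],"turn": [0,0,0]},
    {"translation": [2.3,-0.02,-0.02],"turn": [0,0,0]},
    {"translation": [2.3,-0.02,-0.02],"turn": [0,0,0]},
    {"translation": [2.3,-0.02,-0.02],"turn": [0,0,0]}
  ]
}}

```text
time_s: 30.75
ee_pos: [0.4156, 0.2168, 0.1629]
eef_rot: [1.957, 1.571, 0.387]
force: [-0.2, 0.2, -0.9]
grip_width: 0.0324
```

```bash
python3 - <<'E'
from h import *
for i in range(3): w=optics.camera('wrist')
c=optics.get_calibration('wrist');P=pose()[0];print(P,phi())
q=(.4156,.2172);z=P[2]-.023
draw(w,'wrist',[(*P[:2],z+.026,.009),(*P[:2],z,.009),(*q,.102,.032),(*q,.126,.007)],c,'pics/f20.png',(170,130,340,300),4)
s=optics.camera('side');c=optics.get_calibration('side')
draw(s,'side',[(*P[:2],z+.026,.016),(*P[:2],z,.016),(*q,.102,.032),(*q,.126,.007)],c,'pics/f21.png',(180,70,300,170),5)
goal((.4156,.2170,.125),0)
E
```

```text
[0.41569117 0.21699535 0.16324726] 0.0012996773328400896
T [ 1.53 -0.   -0.  ] W [ 0.01 -0.01 -0.01] rows>= 0.9151029213416044
```

View pics/f20.png

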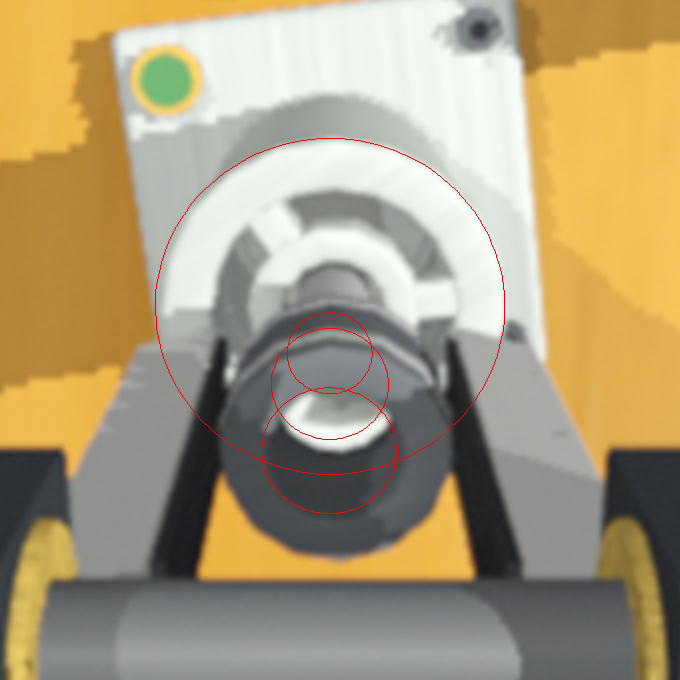

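View pics/f21.png

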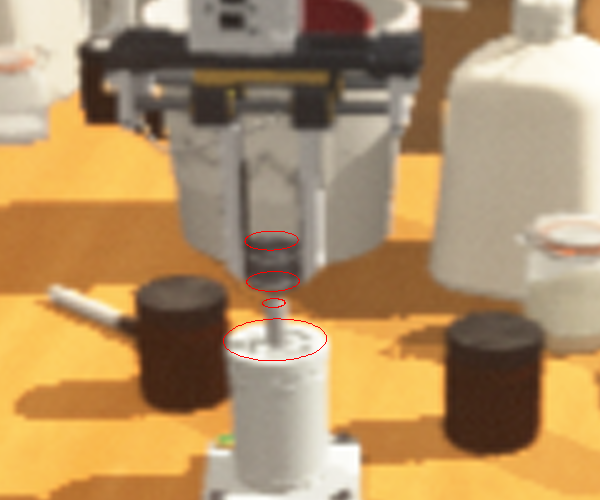

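Request:
{"method": "arm_command", "body": {
  "deltas": [
    {"translation": [0.1,-0.02,-0.04],"turn": [0,0,0]},
    {"translation": [0.3,-0.02,-0.04],"turn": [0,0,0]},
    {"translation": [0.5,-0.02,-0.04],"turn": [0,0,0]},
    {"translation": [0.65,-0.02,-0.04],"turn": [0,0,0]},
    {"translation": [0.65,-0.02,-0.04],"turn": [0,0,0]},
    {"translation": [0.65,-0.02,-0.04],"turn": [0,0,0]}
  ]
}}

```text
time_s: 31.45
ee_pos: [0.4147, 0.2178, 0.1459]
eef_rot: [-1.185, 1.57, -2.755]
force: [0.2, -0.8, -0.9]
grip_width: 0.0328
```

```bash
python3 - <<'E'
from h import *
for i in range(2): w=optics.camera('wrist');print(pose()[0],ctrl.get_obs()['force'])
cv2.imwrite('pics/w22.png',cv2.resize(np.ascontiguousarray(w[150:310,170:340,::-1]),None,fx=4,fy=4))
E
```

```text
[0.41483781 0.21788097 0.14613936] [-0.08510337  0.17270215 -0.98616396]
[0.41491781 0.21791146 0.14629455] [ 0.57790734 -0.2245232  -0.76583977]
```

View pics/w22.png

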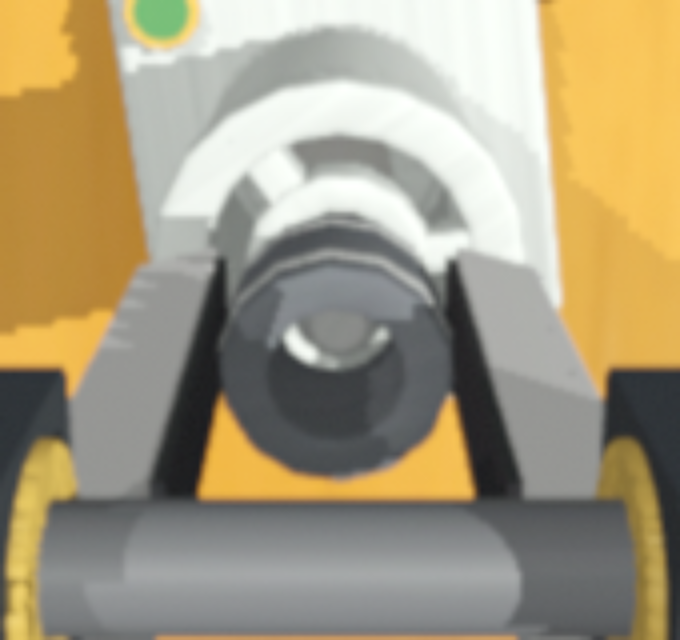

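Request:
{"method": "arm_command", "body": {
  "deltas": [
    {"translation": [0.15,0,0],"turn": [0,0,0]},
    {"translation": [0.3,0,0],"turn": [0,0,0]},
    {"translation": [0.45,0,0],"turn": [0,0,0]},
    {"translation": [0.6,0,0],"turn": [0,0,0]},
    {"translation": [0.7,0,0],"turn": [0,0,0]},
    {"translation": [0.75,0,0],"turn": [0,0,0]},
    {"translation": [0.75,0,0],"turn": [0,0,0]}
  ]
}}

```text
time_s: 32.13
ee_pos: [0.4147, 0.2178, 0.1271]
eef_rot: [-1.173, 1.57, -2.743]
force: [-0.2, 0.2, -1.9]
grip_width: 0.0326
```

Request:
{"method": "arm_command", "body": {
  "deltas": [
    {"translation": [0.04,0,0],"turn": [0,0,0]},
    {"translation": [0.08,0,0],"turn": [0,0,0]},
    {"translation": [0.09,0,0],"turn": [0,0,0]},
    {"translation": [0.09,0,0],"turn": [0,0,0]}
  ]
}}

```text
time_s: 32.47
ee_pos: [0.4148, 0.2179, 0.1252]
eef_rot: [1.872, 1.571, 0.303]
force: [-0.2, 0.2, -1.8]
grip_width: 0.0326
```

Request:
{"method": "arm_command", "body": {
  "deltas": [
    {"translation": [0.03,0,0],"turn": [0,0,0]},
    {"translation": [0.05,0,0],"turn": [0,0,0]},
    {"translation": [0.05,0,0],"turn": [0,0,0]}
  ]
}}

```text
time_s: 32.72
ee_pos: [0.4151, 0.218, 0.1248]
eef_rot: [2.019, 1.57, 0.45]
force: [-3.9, -1.0, 8.3]
grip_width: 0.0328
```

Seated at the expected height. Release and retreat.

Request:
{"method": "arm_command", "body": {
  "gripper": 55,
  "deltas": [
    {"translation": [0,0,0],"turn": [0,0,0]},
    {"translation": [0,0,0],"turn": [0,0,0]},
    {"translation": [0,0,0],"turn": [0,0,0]},
    {"translation": [0,0,0],"turn": [0,0,0]},
    {"translation": [-0.5,0,0],"turn": [0,0,0]},
    {"translation": [-1.3,0,0],"turn": [0,0,0]},
    {"translation": [-2.5,0,0],"turn": [0,0,0]},
    {"translation": [-3.8,0,0],"turn": [0,0,0]},
    {"translation": [-4.8,0,0],"turn": [0,0,0]},
    {"translation": [-5,0,0],"turn": [0,0,0]},
    {"translation": [-5,0,0],"turn": [0,0,0]},
    {"translation": [-5,0,0],"turn": [0,0,0]}
  ]
}}

```text
time_s: 33.72
ee_pos: [0.4146, 0.2178, 0.248]
eef_rot: [-1.166, 1.57, -2.735]
force: [0.2, 0.4, -0.1]
grip_width: 0.0551
```

```bash
python3 - <<'E'
from h import *
for i in range(2): w=optics.camera('wrist')
c=optics.get_calibration('wrist');P=pose()[0];print(P,ctrl.get_obs()['force'])
q=(.4156,.2172)
draw(w,'wrist',[(*q,.102,.032),(*q,.128,.016),(*q,.128,.009),(*q,.126,.007)],c,'pics/f23.png',(170,110,340,280),4)
s=optics.camera('side');cv2.imwrite('pics/s23f.png',s[...,::-1]);c=optics.get_calibration('side')
draw(s,'side',[(*q,.128,.016),(*q,.102,.032)],c,'pics/f24.png',(180,70,300,170),5)
E
```

```text
[0.4144059  0.21769165 0.24747801] [0.13118527 0.69524814 0.2455846 ]
```

View pics/f23.png

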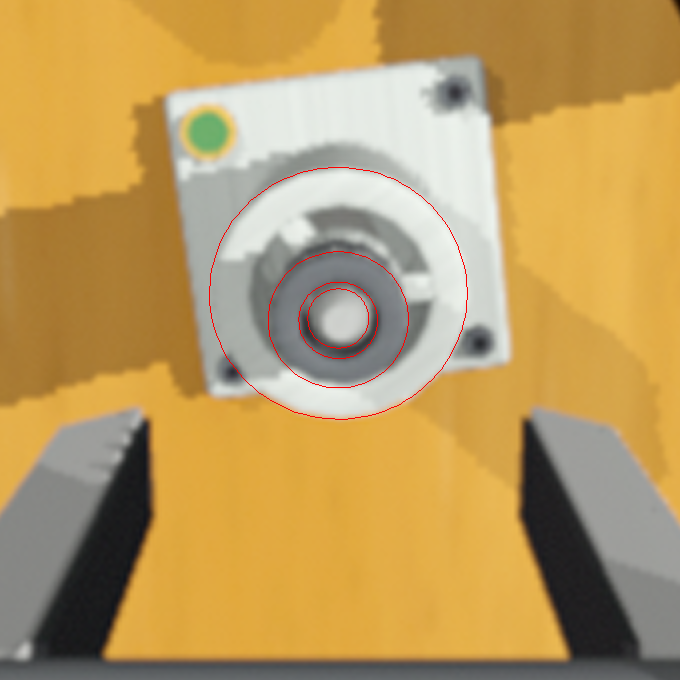

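View pics/f24.png

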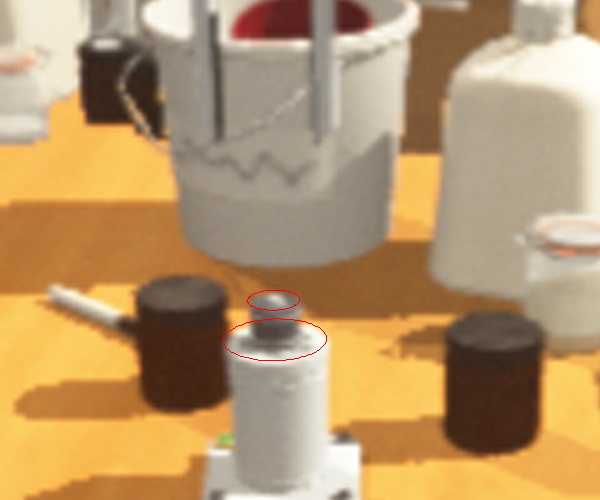

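View pics/s23f.png

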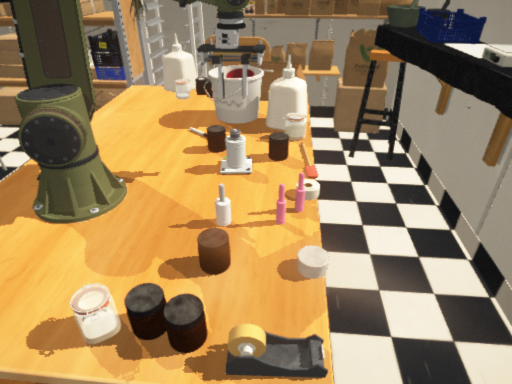

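All parts sit home, and the fat core (222,207) and the jars stand where they started. Handing in.

```bash
python3 - <<'E'
from h import *
print(ctrl.hand_in())
E
```

```text
the job is handed in; nothing more can be done
None
```

The wax mould is set up and handed in at about 34 s of the 120 s. I stood the tube over the boss, put the slim core on the dowel, fitted the bridge over the stem on the tube's rim, and set the weight on the hub. Each part was let go and checked before the next.

**Heights:** the tube, core, bridge and weight each met resistance within 1 mm of their calculated home heights.

**Centring:** the final wrist picture shows the bridge and weight centred on the base and the stem within about 1 mm. The tube and core fitted equally well when last seen uncovered. The side picture agrees to about one pixel.

**Bystanders:** the fat core, the jars and the pink look-alikes stand upright in the same places as in the first picture. I compared these by eye, not by measurement. The gripper was open and well clear at hand-in.

**Disagreements along the way:** the cameras differed by up to about 3 mm on the tube, core and base positions, and the wrist camera read about 1 mm high in x. I corrected for this using what the camera showed of the held part against its target. The network found no tube in the wrist picture, and my first fits of the boss and the weight landed wrong. I caught both on the overlays and refitted them.

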